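Lock the watch case with its bit key

TASK

Take the key with the square bow out of the wooden stand, put it fully into the keyhole of the steel lock and turn it clockwise until the bolt is all the way over, feeling for the stop and not forcing it. Then turn the key back home, draw it out and stand it back in its pocket. Move the bolt with the key only, and leave the round-bowed key and the other things on the bench alone.

Things in the scene. Friction and masses are not known exactly. Their poses are not given: they have to be found in the camera images.
- key: Loose steel key, 120 mm long, 80 to 160 g, upright, tip down, in one of the stand's pockets. Origin: centre of its tip, on the shank axis; z up along the shank, x along the bit. Shank: round, 10 mm across. Bit: flat blade at the tip, 5 mm thick (y), reaching 17 mm from the axis on both sides along x, 0 to 16 mm above the tip, edges bevelled. The key is the same either way round (half a turn about z).
- bow (a point): Centre of the key's square bow, on the shank axis, 100 mm above the tip; axes as the key's. The bow is a flat plate in the plane of the bit, 44 mm wide (x), 10 mm thick (y), 40 mm high: grip it across its thickness.
- round_key: Loose key of the same length with a round bow (disc 42 mm across, 10 mm thick), in the other pocket; it stays there. Origin at its tip, z up, x along its bit.
- lock: Fixed steel lock, 70 x 70 mm, 58 mm high, open at the sides between four pillars. Origin: centre of its underside, on the keyhole axis; z up. Its floor is 30 mm above the bench: the key's tip rests there when fully in. The bit is then wholly under the top plate, with 6 mm of play upwards, and the key can turn; away from home the plate keeps it from coming out.
- keyhole (a point): Centre of the keyhole, at the top of the lock's 6 mm top plate, 58 mm above the bench; axes as the lock's. A hole 12.4 mm square about the axis for the shank, and from it on both sides a slot 7 mm wide reaching 18.5 mm from the axis along x for the bit. Home: the key's x along this x, either way round.
- bolt (a joint): The lock's bolt, turning clockwise (from above) about the keyhole axis: 0 open, 0.6 rad fully over, at its stop; starts at 0 to 0.1. Turned clockwise from home, the key runs free for 0.3 to 0.95 rad (varies unseen), then carries the bolt against 0.08 N m of friction to the hard stop, 0.85 to 1.45 rad from home. The bolt stays there. More than 0.6 N m on the key at the stop strains it.
- bolt_tip (a point): Outer end of the bolt's flat brass arm (12 mm wide, 4 mm thick, top 48 mm above the bench), 86 mm from the keyhole axis on the lock's -x side, sticking out between two pillars. Fully over, it lies across the edge of the watch case behind the lock.
- stand: Fixed wooden key stand, 150 mm (x) x 64 mm (y) x 50 mm high. Origin: centre of its underside; z up. Two pockets in its top, 72 mm apart along x, each 38 mm (x) x 14 mm (y), floor 8 mm above the bench. Keys stand in them with the bit along the stand's x.
- pocket_a (a point): Middle of the floor of one pocket, 8 mm above the bench, where a key's tip stands; 36 mm from the stand's centre on its -x side; axes as the stand's. Which pocket holds which key varies.
- pocket_b (a point): The same for the other pocket, 36 mm from the stand's centre on its +x side.
- loupe: Loose bystander, to be left alone: black eyeglass, 42 mm wide, 36 mm high. Origin under its middle.
- movement_tray: Loose bystander, to be left alone: dark steel disc, 70 mm across, 9 mm high. Origin under its middle.
- screwdriver: Loose bystander, to be left alone: dark screwdriver, 150 mm long, lying. Origin under its middle.
- tweezers: Loose bystander, to be left alone: steel tweezers, 120 mm long, lying. Origin under its middle.
- oil_jar: Loose bystander, to be left alone: amber glass jar, 44 mm across, 50 mm high. Origin under its middle.
- case_ring: Loose bystander, to be left alone: aluminium ring, 60 mm across, 12 mm high. Origin under its middle.
- movement_tray2: Loose bystander, to be left alone: bright steel disc, 60 mm across, 8 mm high. Origin under its middle.
Mind the look-alikes: they are no part of the job. What is shaped like the key but blue is not meant.

How it is judged (in metres and radians):
On the way, in this order (a step that is already met when the one before it is completed fails the run):
1. the square-bowed key is fully in the lock, bolt still open (z of key in the frame of lock between 0.022 and 0.036 m and horizontal distance between key and keyhole below 0.004 m and angle between key's own z axis and vertical below 0.1 rad and angle between the x axis of key and the x axis of lock, either way round below 0.3 rad and value of joint bolt below 0.3 rad), for 0.1 s.
2. with the key fully in, the bolt is turned all the way over to its stop (z of key in the frame of lock between 0.022 and 0.036 m and horizontal distance between key and keyhole below 0.004 m and angle between key's own z axis and vertical below 0.1 rad and value of joint bolt above 0.57 rad), for 0.1 s.
3. the key, still in, is turned back home (z of key in the frame of lock between 0.022 and 0.036 m and horizontal distance between key and keyhole below 0.004 m and angle between key's own z axis and vertical below 0.1 rad and angle between the x axis of key and the x axis of lock, either way round below 0.25 rad), for 0.05 s.
4. the key is drawn out of the lock (z of key in the frame of lock above 0.06 m), for 0.1 s.
At the end, for the whole second after the job is handed in: The bolt is fully over (0.55 rad or more), the square-bowed key stands at rest and upright (within 0.2 rad) on the floor of a pocket of the stand (its tip within 8 mm of the pocket's place and less than 16 mm above the bench), and the round key has stayed in its pocket (value of joint bolt above 0.55 rad and ((horizontal distance between key and pocket_a below 0.008 m and height (world z) of key below 0.016 m) or (horizontal distance between key and pocket_b below 0.008 m and height (world z) of key below 0.016 m)) and angle between key's own z axis and vertical below 0.2 rad and linear speed of key below 0.02 m/s and distance of round_key from where it was at the start of the episode below 0.015 m); the robot touches nothing.
It fails at once if the fingers or arm push the bolt (contact force between any of the arm, the fingers and bolt above 1 N).
It fails at once if the key is forced against the bolt (over 65 N in all where they touch) (contact force between key and bolt above 65 N).
It fails at once if the round-bowed key is taken or knocked (distance of round_key from where it was at the start of the episode above 0.02 m or angle between round_key's own z axis and vertical above 0.3 rad).
It fails at once if another loose thing on the bench is moved by more than 30 mm (distance of any of loupe, movement_tray, screwdriver, tweezers, oil_jar, case_ring, movement_tray2 from where it was at the start of the episode above 0.03 m).
It also fails if it takes over 72 s, if anything falls off the work surface, if the arm or the gripper's body presses on something with over 40 N, if the wrist force passes 120 N, or if a joint passes its speed limit or range.

ROBOT

A 7-joint arm with a two-finger parallel gripper is mounted at the origin on the work surface. World frame = base frame: x ahead of the robot, y to its left, z up, the work surface at z = 0. Lengths are in m, angles in degrees, forces in N, time in s.
With the tool pointing down it reaches from about 0.425 to 0.825 m from the base axis. Payload 3.6 kg.
Tool frame: the origin (TCP) lies on the centre line of the jaws, within the pads' length; the fingertips stand 11 mm ahead of it and the grasp point (between the pads) lies 8 mm behind it; z points along the fingers, x is the direction in which the jaws open and shut, and the axes are right-handed (so a half turn about z gives the same grasp; the last joint's range is limited). The gripper opens to 85 mm and grips with 20 to 120 N. Pads are 22 mm wide; open, the fingers measure 114 mm over their backs; the gripper's body (76 mm by 85 mm) begins 54 mm behind the grasp point. The pads swing forward as they close: fully open they stand 13 mm farther back than shut.
Start: joints at [-66.263, 35.231, -0.722, 81.555, 0.464, 63.22, -2.315], TCP at [0.277, 0.588, 0.242] pointing down, gripper open.
Joint ranges: [-178.69, 178.69], [-17.37, 117.87], [-77.05, 75.6], [15.02, 138.74], [-78.02, 258.01], [0.78, 113.62], [-162.83, 162.83]. Speed limits (degrees/s): [159.86, 159.86, 180, 180, 180, 180, 180].

INTERFACE

Orientations are given as a 3x3 rotation matrix whose columns are the frame's x, y, z axes.
In Python, from workcell import * gives the robot as it stands.
- The arm moves only by the shell command python3 -m inch 'ROWS' [OPENING] [FORCE]. ROWS is JSON, a list of rows, each a list of 2 entries, a list of its own where there are three numbers: the shift along the tool's x, y, z in mm, then the turn about the tool's z in rad. In form: [[[dx, dy, dz], yaw], ...]. A call has 1 to 20 rows; each row shifts and turns the pose as measured when the row begins, along the tool's axes as they then stand; what a row does not reach is not made up. A row lasts 1/8 s, in which the tool goes at most 62.5 mm and 10.7 degrees, less where a joint would pass 70% of its speed; a pose out of reach is approached as far as the arm can. A call is refused whole if a number of a shift passes 62.5 or a number of a turn 0.188, either way. A call with a gripper value outside its range is refused whole. OPENING is the gripper command: -1 is fully open, 1 is shut, values between are in proportion, set as the call begins (- or left out, the last holds). The fingers move at their own pace and stop on an object; FORCE is the grip in N (left out, the last holds). Time passes only in rows, so rows that do not move let the fingers close. It gives the time, the measured TCP pose, the force and the opening at its end, in the units of the state.
- observe(): the state, without advancing time (a new reading comes with each control period).
- grab_frame(name): name is "side" or "top" or "wrist"; returns the picture (420x560x3 uint8, red, green, blue); there is no depth.
- calibration(name): a dict with "fx", "fy", "cx", "cy" (pixels), "R" (3x3) and "t" (3): a world point X has camera coordinates R X + t. Camera axes: x right, y down, z forward; pixel columns grow to the right and rows downward; lengths in m; the calibration is good to about 2 mm. A picture is of the moment at which its call begins: read the wrist's pose just before it. calibration takes no time and is no camera call; for the wrist camera it gives the pose at the moment of the call.
- close_job(): hands the job in, once; it reports no verdict.
The state is a dict: "t": time; "joints": joint angles; "qd": joint speeds; "joint_torque": joint torques, N m; "position": TCP position; "orientation": TCP orientation; "ft_force": force on the tool from outside, world axes, zero at the start; "moment": the same for the moment, N m; "grip_width": finger opening in m.
Only numpy, scipy, OpenCV 4.12 (cv2) and the standard library are available. Lean on these libraries where they do the work, as an engineer would, in place of code of your own. Each camera call takes 0.05 s, during which the arm holds its last target.

## Working session

There is one attempt and no reset: what is moved stays moved. The work goes in short steps, Python scripts to look and compute and a shell command to move; the robot and the scene stay as the last step left them, time stands still between calls to the robot, and variables do not carry over. Pictures are saved under pics/ and viewed, and the job is handed in when it is done.

```bash
ls; mkdir -p pics
python3 - <<'E'
from workcell import *
import cv2, numpy as np
s=observe(); print(s)
for n in ["side","top","wrist"]:
    c=calibration(n); print(n,c)
    cv2.imwrite(f"pics/{n}0.png",grab_frame(n)[:,:,::-1])
E
```

```text
pics
{'t': 0.0, 'joints': array([-66.26320912,  35.28976089,  -0.72307779,  81.64164835,
         0.46289013,  63.22056373,  -2.31561185]), 'qd': array([-0.05453838, -0.04135307,  0.06538869,  0.11734146, -0.06243385,
       -0.0224287 , -0.07390391]), 'joint_torque': array([ 5.92356137e-04, -4.69219244e+01,  2.59682424e-01, -1.71031684e+01,
        1.00013296e-02,  9.70357039e-03,  2.05582452e-06]), 'position': array([0.27698875, 0.58720337, 0.24113043]), 'orientation': array([[ 4.26607468e-01,  9.04436217e-01, -1.09455458e-03],
       [ 9.04433134e-01, -4.26608871e-01, -2.36152385e-03],
       [-2.60279440e-03,  1.74922794e-05, -9.99996613e-01]]), 'ft_force': array([ 0.16329737, -0.13271556, -0.00297872]), 'moment': array([ 0.01260212, -0.02986155, -0.03037379]), 'grip_width': 0.08509655767642649}
side {'fx': 535.7729335737289, 'fy': 535.7729335737289, 'cx': 285.55060663049295, 'cy': 210.53096469813667, 'R': array([[ 0.85460028, -0.51897116, -0.01809144],
       [-0.37149435, -0.58666195, -0.71959691],
       [ 0.36283648,  0.62168859, -0.69415632]]), 't': array([-0.45224344,  0.29785329,  0.91510939])}
top {'fx': 498.5725692983384, 'fy': 498.5725692983384, 'cx': 281.29498787005116, 'cy': 201.52788641809616, 'R': array([[-0.0521019 , -0.99863989, -0.00194055],
       [-0.97379554,  0.05123627, -0.22157861],
       [ 0.22137667, -0.00965497, -0.97514058]]), 't': array([0.06614392, 0.5741667 , 1.0239268 ])}
wrist {'fx': 367.1565623534475, 'fy': 367.1565623534475, 'cx': 281.3379569798225, 'cy': 208.77804712783035, 'R': array([[ 0.4267683 ,  0.90435846, -0.0021422 ],
       [ 0.86907345, -0.40945972,  0.27758616],
       [ 0.25016024, -0.1203267 , -0.96069836]]), 't': array([-0.64806748, -0.03643735,  0.37915421])}
```

View pics/side0.png

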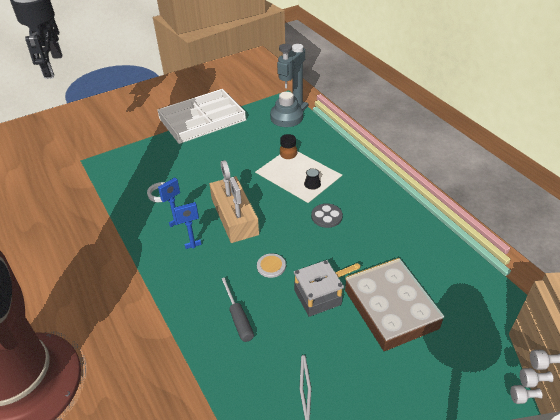

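View pics/top0.png

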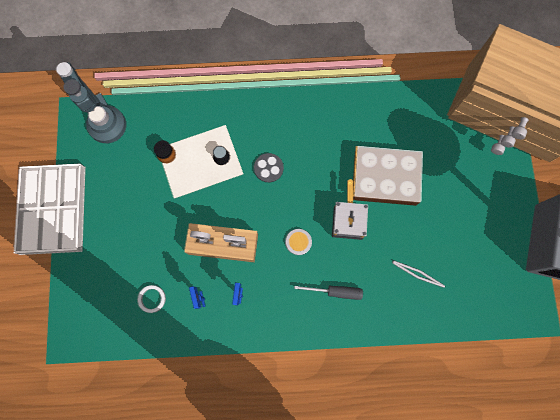

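View pics/wrist0.png

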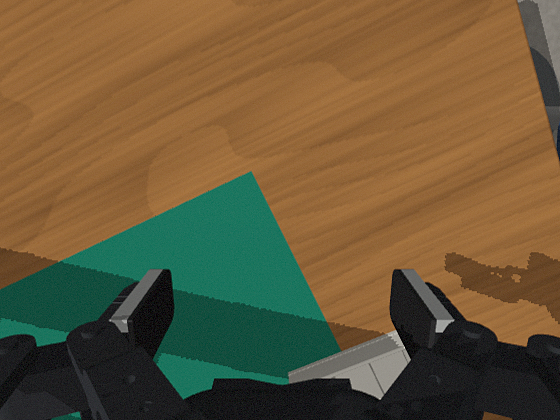

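Run:
```python
import cv2, numpy as np
s=cv2.imread("pics/side0.png");t=cv2.imread("pics/top0.png")
a=cv2.resize(s[150:250,140:270],None,fx=5,fy=5,interpolation=cv2.INTER_CUBIC)
cv2.imwrite("pics/c1.png",a)
b=cv2.resize(t[215:270,180:262],None,fx=8,fy=8,interpolation=cv2.INTER_CUBIC)
cv2.imwrite("pics/c2.png",b)
b=cv2.resize(t[170:245,320:395],None,fx=8,fy=8,interpolation=cv2.INTER_CUBIC)
cv2.imwrite("pics/c3.png",b)
```

```text
(no output)
```

View pics/c1.png

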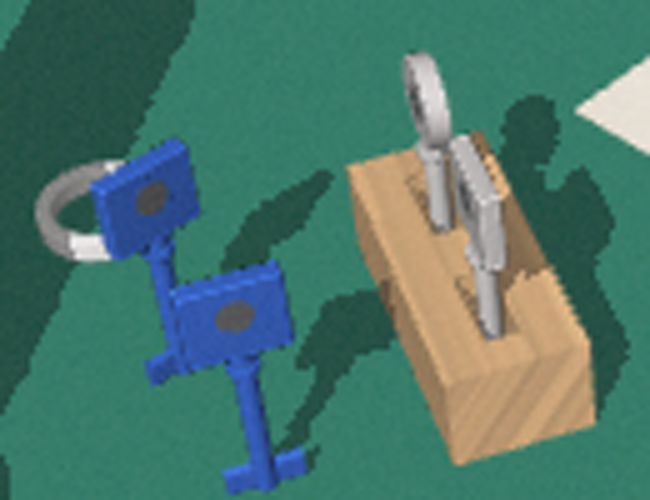

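View pics/c2.png

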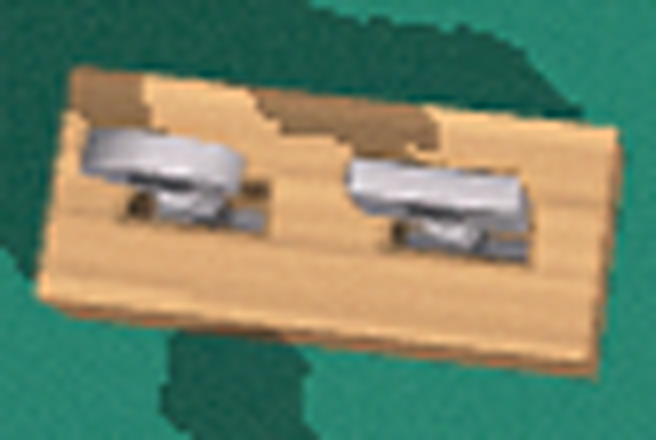

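View pics/c3.png

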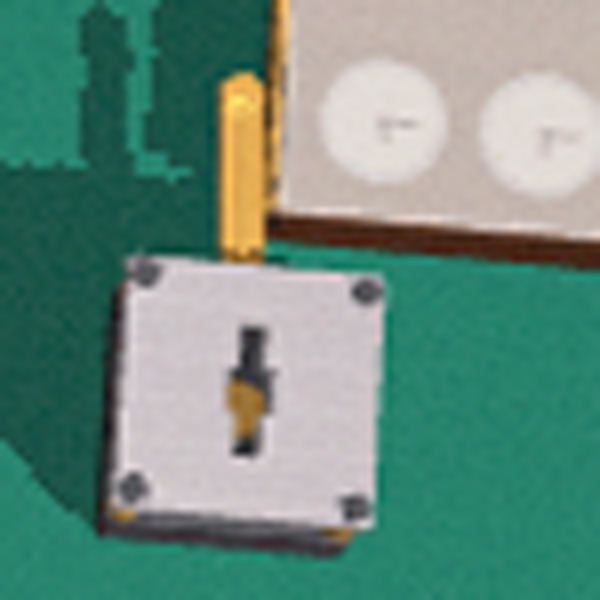

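```bash
cat > h.py <<'E'
import numpy as np, cv2
def K(c): return np.array([[c["fx"],0,c["cx"]],[0,c["fy"],c["cy"]],[0,0,1]])
def ray(c,uv):
    d=np.c_[np.atleast_2d(uv),np.ones(len(np.atleast_2d(uv)))]@np.linalg.inv(K(c)).T@c["R"]
    return -c["R"].T@c["t"],d
def onz(c,uv,z):
    o,d=ray(c,uv); return (o+d*((z-o[2])/d[:,2])[:,None])
def proj(c,X):
    p=(np.atleast_2d(X)@c["R"].T+c["t"])@K(c).T; return p[:,:2]/p[:,2:]
def tri(cs,uvs):
    A=[];b=[]
    for c,u in zip(cs,uvs):
        o,d=ray(c,u); d=d[0]/np.linalg.norm(d[0]); P=np.eye(3)-np.outer(d,d); A.append(P);b.append(P@o)
    return np.linalg.lstsq(np.vstack(A),np.hstack(b),rcond=None)[0]
E
python3 - <<'E'
from workcell import *
from h import *
ct=calibration("top");cs=calibration("side")
# top crop c2: px=180+x/8-.44, 215+y/8
f=lambda x,y,x0,y0,k:[x0+(x+.5)/k-.5,y0+(y+.5)/k-.5]
# stand top corners
P=onz(ct,[f(x,y,180,215,8) for x,y in [(80,68),(620,130),(598,362),(38,295)]],.05);print(P.round(4),P.mean(0))
d=P[1]-P[0]+P[2]-P[3];print("ang",np.degrees(np.arctan2(d[1],d[0])))
# bow top edge
B=onz(ct,[f(x,y,180,215,8) for x,y in [(350,160),(520,178),(528,205),(350,190)]],.128);print(B.round(4))
# lock top
L=onz(ct,[f(x,y,320,170,8) for x,y in [(130,258),(385,278),(372,530),(118,510)]],.058);print(L.round(4),L.mean(0))
k=onz(ct,[f(x,y,320,170,8) for x,y in [(254,328),(245,455)]],.058);print(k,k.mean(0))
d=L[2]-L[1]+L[3]-L[0];print("lock x ang",np.degrees(np.arctan2(d[1],d[0])))
E
```

```text
[[0.5423 0.2392 0.05  ]
 [0.5174 0.0921 0.05  ]
 [0.4545 0.1007 0.05  ]
 [0.4805 0.2513 0.05  ]] [0.49869928 0.17081796 0.05      ]
ang -99.71459570398446
[[0.5002 0.1573 0.128 ]
 [0.4933 0.1146 0.128 ]
 [0.4863 0.1128 0.128 ]
 [0.4925 0.1575 0.128 ]]
[[ 0.5714 -0.0836  0.058 ]
 [ 0.5621 -0.1529  0.058 ]
 [ 0.4928 -0.1431  0.058 ]
 [ 0.5018 -0.075   0.058 ]] [ 0.53202227 -0.11363155  0.058     ]
[[ 0.55003405 -0.1158947   0.058     ]
 [ 0.51506742 -0.11052871  0.058     ]] [ 0.53255074 -0.1132117   0.058     ]
lock x ang 172.45735901260525
```

```bash
cat >> h.py <<'E'
def delta(s,target,ang=None):
    """tool-axis shift mm to reach target (world), and cw yaw rad to bring tool x to world angle ang(deg)"""
    O=s["orientation"]; sh=O.T@(np.array(target)-s["position"])*1000
    a=np.degrees(np.arctan2(O[1,0],O[0,0]))
    y=None if ang is None else -np.radians((ang-a+180)%360-180)
    return sh.round(1),a.round(2),y
E
python3 - <<'E'
from workcell import *
from h import *
s=observe();c=calibration("wrist")
C=-c["R"].T@c["t"];print((s["orientation"].T@(C-s["position"])).round(4)); print((s["orientation"].T@c["R"].T).round(4))
print(delta(s,[.493,.136,.25],-9.5))
E
```

```text
[-0.0007 -0.0702 -0.1317]
[[ 1.000e+00 -2.000e-04  2.000e-04]
 [ 2.000e-04  9.607e-01  2.776e-01]
 [-2.000e-04 -2.776e-01  9.607e-01]]
(array([-316.1,  387.8,   -8. ]), np.float64(64.75), np.float64(1.2958750772922285))
```

```bash
python3 -m inch '[[[-36,44,0],0],[[-36,44,0],0],[[-36,44,0],0],[[-36,44,0],0],[[-36,44,0],0],[[-36,44,0],0],[[-36,44,0],0],[[-36,44,0],0],[[0,0,0],0.185],[[0,0,0],0.185],[[0,0,0],0.185],[[0,0,0],0.185],[[0,0,0],0.185],[[0,0,0],0.185],[[0,0,0],0.185]]' -1
python3 - <<'E'
from workcell import *
from h import *
s=observe();print(delta(s,[.493,.136,.24],-9.5))
c=calibration("wrist");cv2.imwrite("pics/w1.png",grab_frame("wrist")[:,:,::-1])
E
```

```text
t: 2.02
position: [0.4776, 0.1605, 0.237]
orientation: [[0.985, -0.173, -0.006], [-0.173, -0.985, -0.005], [-0.005, 0.006, -1.0]]
ft_force: [0.5, 0.5, -0.3]
grip_width: 0.0856
(array([19.3, 21.5, -3. ]), np.float64(-9.96), np.float64(-0.008052788990118503))
```

View pics/w1.png

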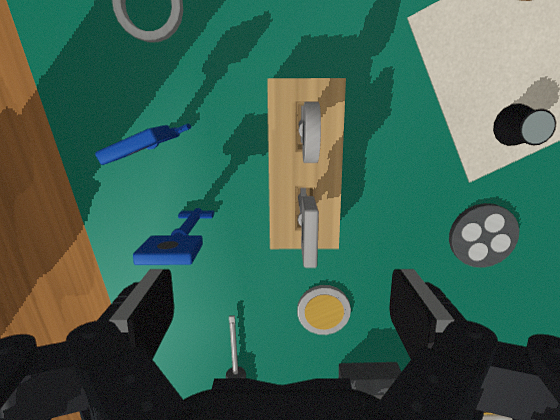

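```bash
python3 -m inch '[[[10,11,0],-0.004],[[9,11,0],-0.004],[[0,0,0],0],[[0,0,0],0]]'
python3 - <<'E'
from workcell import *
from h import *
s=observe();print(delta(s,[.493,.136,.24],-9.5))
c=calibration("wrist");im=grab_frame("wrist")[:,:,::-1];cv2.imwrite("pics/w2.png",im)
cv2.imwrite("pics/w2c.png",cv2.resize(im[40:260,210:350],None,fx=3.5,fy=2.7,interpolation=cv2.INTER_CUBIC))
import pickle;pickle.dump((s,c),open("w2.pkl","wb"))
E
```

```text
t: 2.58
position: [0.4937, 0.1327, 0.2367]
orientation: [[0.987, -0.163, -0.007], [-0.163, -0.987, -0.006], [-0.006, 0.007, -1.0]]
ft_force: [0.5, 1.0, 0.5]
grip_width: 0.085
(array([-1.3, -3.1, -3.3]), np.float64(-9.39), np.float64(0.0018698404663032454))
```

View pics/w2c.png

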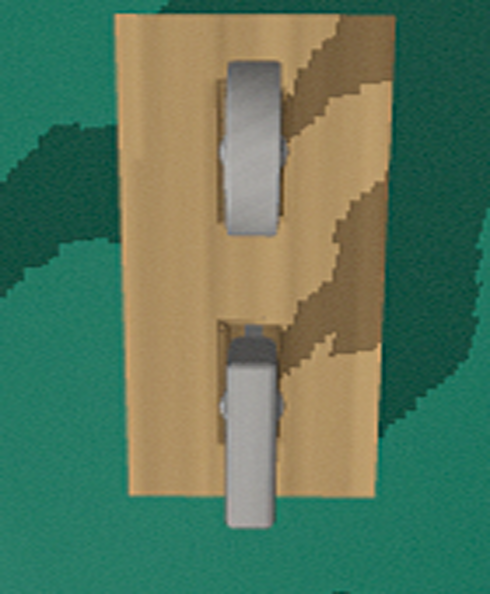

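Run:
```python
from h import *
import pickle
s,c=pickle.load(open("w2.pkl","rb"))
g=lambda L:[[210+x/3.5-.4,40+y/2.7-.4] for x,y in L]
B=onz(c,g([(228,362),(276,362),(273,527),(226,527)]),.128)
print(B.round(4),B.mean(0)); m=s["orientation"].T@(B.mean(0)-s["position"]);print("bow in tool mm",m*1000)
d=(B[0]-B[3])+(B[1]-B[2]);print(np.degrees(np.arctan2(d[1],d[0])),np.linalg.norm(d)/2)
T=onz(c,g([(116,14),(396,14),(376,496),(130,496)]),.05);print(T.round(4),T.mean(0))
d=(T[0]-T[3])+(T[1]-T[2]);print(np.degrees(np.arctan2(d[1],d[0])),np.linalg.norm(d)/2)
```

```text
[[0.4928 0.157  0.128 ]
 [0.5017 0.1555 0.128 ]
 [0.4943 0.113  0.128 ]
 [0.4851 0.1145 0.128 ]] [0.49349496 0.13500445 0.128     ]
bow in tool mm [ 2.24993289e-02 -2.94093070e+00  1.08698969e+02]
79.95144884591065 0.043156030025349006
[[0.4808 0.2493 0.05  ]
 [0.5437 0.2388 0.05  ]
 [0.5188 0.0907 0.05  ]
 [0.4554 0.1011 0.05  ]] [0.49969752 0.16995469 0.05      ]
80.36364682644147 0.1502721592211345
```

```bash
python3 -m inch '[[[0,-3,15],0],[[0,0,35],0],[[0,0,35],0],[[0,0,20],0],[[0,0,0],0],[[0,0,0],0]]' -1
python3 - <<'E'
from workcell import *
from h import *
s=observe();print(delta(s,[.4935,.135,.1],-9.8),s["position"],s["ft_force"])
E
```

```text
t: 3.38
position: [0.4921, 0.1385, 0.1257]
orientation: [[0.988, -0.157, -0.009], [-0.157, -0.988, -0.005], [-0.008, 0.006, -1.0]]
ft_force: [1.3, -0.5, -0.1]
grip_width: 0.0851
(array([ 2.2,  3.1, 25.7]), np.float64(-9.04), np.float64(0.013199154127802164)) [0.49206207 0.13850878 0.12569865] [ 1.25219548 -0.49076127 -0.06617748]
```

```bash
python3 -m inch '[[[2,3,15],0.012],[[0,0,10],0],[[0,0,0],0],[[0,0,0],0]]' -1
python3 - <<'E'
from workcell import *
from h import *
s=observe();print(delta(s,[.4935,.135,.1],-9.8),s["position"],s["ft_force"])
E
```

```text
t: 3.88
position: [0.4946, 0.1352, 0.1004]
orientation: [[0.985, -0.17, -0.005], [-0.17, -0.986, -0.004], [-0.004, 0.004, -1.0]]
ft_force: [-0.2, 0.0, -0.3]
grip_width: 0.0854
(array([-1. ,  0.4,  0.4]), np.float64(-9.77), np.float64(0.000582935988062245)) [0.49458349 0.13523036 0.10041927] [-0.20276925  0.00183559 -0.28282698]
```

```bash
python3 -m inch '[[[-1,0,0],0],[[0,0,0],0],[[0,0,0],0],[[0,0,0],0],[[0,0,0],0],[[0,0,0],0]]' 1 50
python3 - <<'E'
from workcell import *
from h import *
s=observe();print(s["position"],s["ft_force"],s["moment"],s["grip_width"])
E
```

```text
t: 4.62
position: [0.494, 0.1357, 0.1013]
orientation: [[0.986, -0.169, -0.004], [-0.169, -0.986, -0.003], [-0.003, 0.003, -1.0]]
ft_force: [0.5, -0.6, -0.1]
grip_width: 0.0093
[0.4939715  0.13568101 0.10134837] [ 0.52265145 -0.55493007 -0.09394769] [0.04460486 0.01781151 0.06451862] 0.00927708209800851
```

```bash
python3 -m inch '[[[0,0,-20],0],[[0,0,-40],0],[[0,0,-40],0],[[0,0,-15],0],[[0,0,0],0],[[0,0,0],0]]'
python3 - <<'E'
from workcell import *
from h import *
s=observe();print(s["position"],s["ft_force"],s["moment"],s["grip_width"])
print(delta(s,[.5325,-.1135,.215],82.5))
im=grab_frame("wrist")[:,:,::-1];cv2.imwrite("pics/w3.png",im)
cv2.imwrite("pics/s3.png",grab_frame("side")[:,:,::-1])
E
```

```text
t: 5.38
position: [0.4929, 0.1357, 0.2171]
orientation: [[0.985, -0.17, -0.008], [-0.17, -0.986, -0.005], [-0.007, 0.006, -1.0]]
ft_force: [-0.6, 0.8, -1.5]
grip_width: 0.0094
[0.49293877 0.13565279 0.21708109] [-0.56092287  0.77646749 -1.45926027] [ 0.00093493 -0.00498251  0.03110644] 0.009448145471946216
(array([ 81.3, 238.8,   3. ]), np.float64(-9.76), np.float64(-1.6102951763357964))
```

View pics/w3.png

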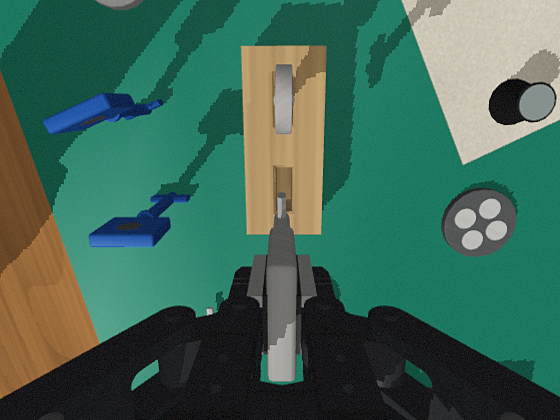

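View pics/s3.png

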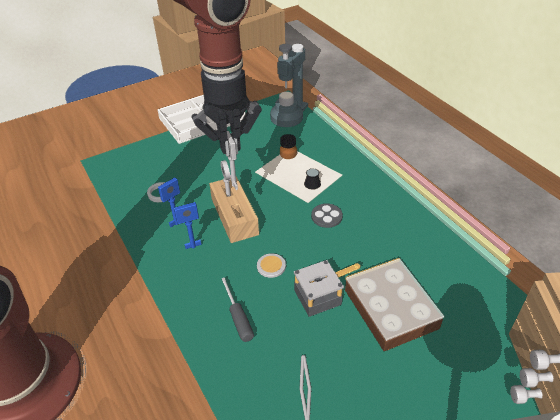

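```bash
python3 -m inch '[[[6,40,0],0],[[6,40,0],0],[[6,40,0],0],[[6,40,0],0],[[6,40,0],0],[[6,40,0],0],[[0,0,0],-0.18],[[0,0,0],-0.18],[[0,0,0],-0.18],[[0,0,0],-0.18],[[0,0,0],-0.18],[[0,0,0],-0.18],[[0,0,0],-0.18],[[0,0,0],-0.18],[[0,0,0],-0.17],[[0,0,0],0],[[0,0,0],0]]'
python3 - <<'E'
from workcell import *
from h import *
s=observe();print(s["position"],s["ft_force"],s["moment"],s["grip_width"])
print(delta(s,[.5325,-.1135,.215],82.5))
c=calibration("wrist");im=grab_frame("wrist")[:,:,::-1];cv2.imwrite("pics/w4.png",im)
import pickle;pickle.dump((s,c),open("w4.pkl","wb"))
E
```

```text
t: 7.6
position: [0.4802, -0.1147, 0.2016]
orientation: [[0.084, 0.996, -0.041], [0.996, -0.084, -0.003], [-0.006, -0.04, -0.999]]
ft_force: [-0.8, -0.5, -1.7]
grip_width: 0.0094
[ 0.48020019 -0.11474216  0.20155819] [-0.78065762 -0.48608469 -1.69092676] [-0.01565194 -0.00494796  0.05286804] 0.009398926756673495
(array([  5.5,  51.4, -15.6]), np.float64(85.2), np.float64(0.04714748087740941))
```

View pics/w4.png

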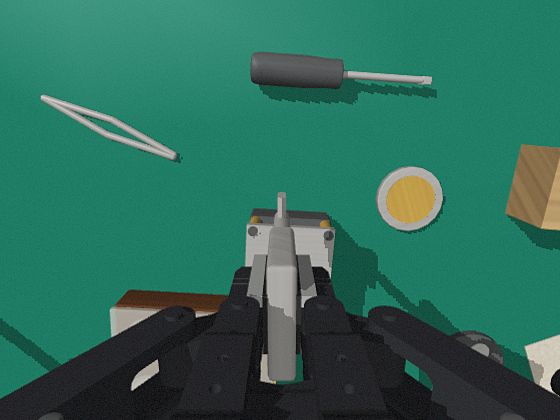

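```bash
python3 -m inch '[[[0,20,0],0],[[0,30,0],0],[[0,30,0],0],[[0,20,0],0.0],[[0,0,0],0.045],[[0,0,0],0]]'
python3 - <<'E'
from workcell import *
from h import *
s=observe();print(s["position"],s["ft_force"],s["qd"].round(1))
print(delta(s,[.5925,-.1135,.215],82.5))
c=calibration("wrist");im=grab_frame("wrist")[:,:,::-1];cv2.imwrite("pics/w5.png",im)
import pickle;pickle.dump((s,c),open("w5.pkl","wb"))
s=observe();print(s["orientation"].round(4))
E
```

```text
t: 8.4
position: [0.582, -0.1228, 0.1956]
orientation: [[0.137, 0.99, -0.044], [0.991, -0.137, -0.004], [-0.01, -0.043, -0.999]]
ft_force: [0.1, 0.5, -0.6]
grip_width: 0.0097
[ 0.58198922 -0.12279718  0.19559743] [ 0.1032619   0.45209766 -0.59246465] [-0.2  0.6 -0.  -0.8 -0.1 -0.3 -0.3]
(array([ 10.5,   8.3, -19.9]), np.float64(82.13), np.float64(-0.0065030438491839836))
[[ 0.1364  0.9897 -0.0437]
 [ 0.9906 -0.1367 -0.0038]
 [-0.0098 -0.0428 -0.999 ]]
```

View pics/w5.png

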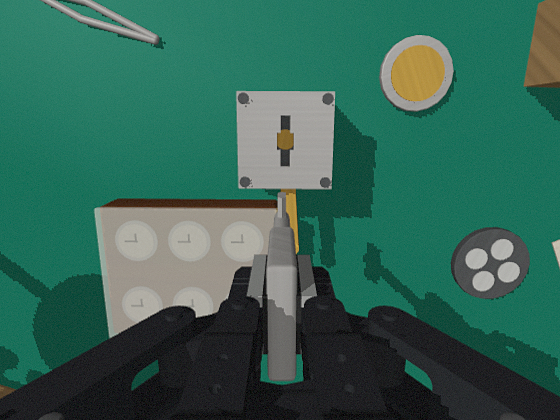

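Run:
```python
import cv2
im=cv2.imread("pics/w5.png")
cv2.imwrite("pics/w5a.png",cv2.resize(im[85:195,230:342],None,fx=5,fy=5,interpolation=cv2.INTER_CUBIC))
cv2.imwrite("pics/w5b.png",cv2.resize(im[185:390,230:332],None,fx=5,fy=2.9,interpolation=cv2.INTER_CUBIC))
```

```text
(no output)
```

View pics/w5a.png

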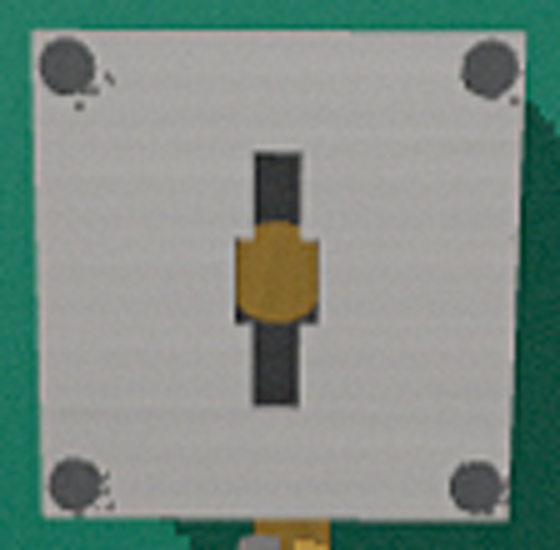

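View pics/w5b.png

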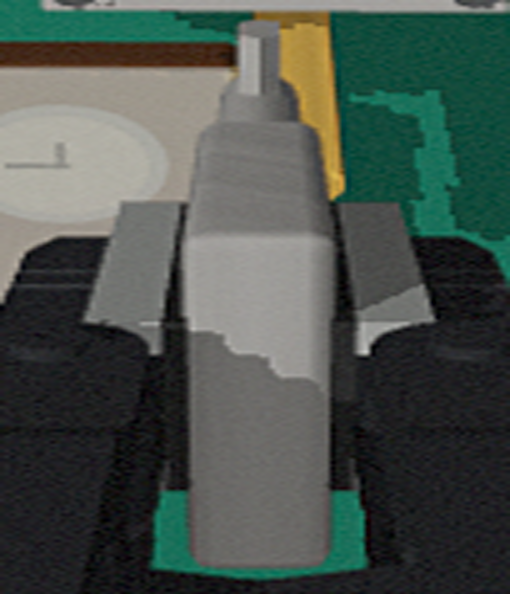

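Run:
```python
from h import *
import pickle
s,c=pickle.load(open("w5.pkl","rb"))
O=s["orientation"];p=s["position"]
# camera in tool frame
ct=dict(c); ct["R"]=c["R"]@O; ct["t"]=c["R"]@p+c["t"]
top=[[230+x/5-.4,185+y/2.9-.3] for x,y in [(190,237),(332,237),(328,565),(190,565)]]
print("bowtop tool",(onz(ct,top,-.0267)*1000).round(1))
print("tip",(onz(ct,[[230+258/5-.4,185+22/2.9-.3]],.0933)*1000).round(1))
print("tip +3bevel",(onz(ct,[[230+258/5-.4,185+22/2.9-.3]],.0903)*1000).round(1))
g=lambda L:[[230+x/5-.4,85+y/5-.4] for x,y in L]
L=onz(c,g([(32,31),(525,31),(512,521),(42,518)]),.058);print(L.round(4),L.mean(0))
d=(L[0]-L[3])+(L[1]-L[2]);print("x ang",np.degrees(np.arctan2(d[1],d[0])), np.linalg.norm(d)/2)
k=onz(c,g([(278,152),(275,406)]),.058);print(k.round(4),k.mean(0),np.linalg.norm(k[0]-k[1]));d=k[0]-k[1];print(np.degrees(np.arctan2(d[1],d[0])))
q=onz(c,g([(235,280),(319,280)]),.058);print("sq",q.round(4),q.mean(0))
print("lock in tool", O.T@(k.mean(0)-p)*1000)
print("zcol",O[:,2])
```

```text
bowtop tool [[ -5.1 -21.3 -26.7]
 [  3.8 -21.3 -26.7]
 [  4.   21.1 -26.7]
 [ -5.5  21.1 -26.7]]
tip [[ -0.9 -16.2  93.3]]
tip +3bevel [[ -0.9 -16.9  90.3]]
[[ 0.4936 -0.1452  0.058 ]
 [ 0.5032 -0.076   0.058 ]
 [ 0.573  -0.0852  0.058 ]
 [ 0.563  -0.1553  0.058 ]] [ 0.53320219 -0.1154298   0.058     ]
x ang 172.08297393904544 0.07022014895190051
[[ 0.5149 -0.1129  0.058 ]
 [ 0.551  -0.1182  0.058 ]] [ 0.5329324  -0.11553662  0.058     ] 0.03652301059878614
171.56059564686774
sq [[ 0.532  -0.1215  0.058 ]
 [ 0.5336 -0.1094  0.058 ]] [ 0.53279406 -0.1154419   0.058     ]
lock in tool [  1.84195798 -43.62350016 139.59203548]
zcol [-0.04398045 -0.0039548  -0.99902456]
```

```bash
cat >> h.py <<'E'
LOCK=np.array([.5329,-.1155,.058]); KT=np.array([-.0008,.0002,.0933])
def rep(s,h=None):
    O=s["orientation"]; tip=s["position"]+O@KT; a=np.degrees(np.arctan2(O[1,0],O[0,0]))
    # where the axis meets plate z
    e=O.T@(LOCK-(s["position"]+O@KT)); 
    print("t",round(s["t"],2),"tool dx,dy to axis mm",(e[:2]*1000).round(2),"tip z",(tip[2]*1000).round(1),"ang",a.round(2),"yaw to 81.8",-np.radians(81.8-a).round(4),"tilt",O[:2,2].round(4),"f",s["ft_force"].round(1),"m",s["moment"].round(3),"tipxy-lock",((tip-LOCK)[:2]*1000).round(1))
E
python3 - <<'E'
from workcell import *
from h import *
rep(observe())
E
```

```text
t 8.45 tool dx,dy to axis mm [  2.59 -43.89] tip z 102.4 ang 82.16 yaw to 81.8 0.0062 tilt [-0.0437 -0.0038] f [ 0.4  0.5 -1.9] m [-0.019 -0.094 -0.009] tipxy-lock [45.1 -8.4]
```

```bash
python3 -m inch '[[[1,-15,0],0.005],[[1,-15,0],0],[[0.6,-10,10],0],[[0,-4,10],0],[[0,0,0],0],[[0,0,0],0]]'
python3 - <<'E'
from workcell import *
from h import *
rep(observe())
E
```

```text
t: 9.2
position: [0.5366, -0.1139, 0.1773]
orientation: [[0.142, 0.989, -0.042], [0.99, -0.142, -0.005], [-0.011, -0.041, -0.999]]
ft_force: [0.4, -0.5, -0.7]
grip_width: 0.0097
t 9.2 tool dx,dy to axis mm [-0.06  1.3 ] tip z 84.1 ang 81.86 yaw to 81.8 0.0011 tilt [-0.0424 -0.0046] f [ 0.4 -0.5 -0.7] m [ 0.025 -0.029  0.039] tipxy-lock [-0.2  0.4]
```

```bash
python3 -m inch '[[[0,1.2,8],0],[[0,0,7],0],[[0,0,4],0],[[0,0,0],0],[[0,0,0],0]]'
python3 - <<'E'
from workcell import *
from h import *
rep(observe())
cv2.imwrite("pics/s6.png",grab_frame("side")[:,:,::-1])
rep(observe())
im=grab_frame("wrist")[:,:,::-1];cv2.imwrite("pics/w6.png",im)
rep(observe())
E
python3 - <<'E'
import cv2
im=cv2.imread("pics/s6.png");cv2.imwrite("pics/s6c.png",cv2.resize(im[150:330,250:400],None,fx=4,fy=3.3,interpolation=cv2.INTER_CUBIC))
E
```

```text
t: 9.82
position: [0.5381, -0.1143, 0.1569]
orientation: [[0.142, 0.989, -0.041], [0.99, -0.142, -0.005], [-0.011, -0.04, -0.999]]
ft_force: [0.5, 0.1, -0.5]
grip_width: 0.0095
t 9.82 tool dx,dy to axis mm [-0.06 -1.17] tip z 63.7 ang 81.86 yaw to 81.8 0.0011 tilt [-0.0414 -0.0048] f [ 0.5  0.1 -0.5] m [-0.015 -0.047  0.017] tipxy-lock [ 1.4 -0.1]
t 9.88 tool dx,dy to axis mm [-0.03 -1.14] tip z 63.8 ang 81.86 yaw to 81.8 0.0011 tilt [-0.0413 -0.0048] f [-0.1 -0.2 -1.1] m [ 0.023 -0.021  0.   ] tipxy-lock [ 1.4 -0.1]
t 9.93 tool dx,dy to axis mm [-0.03 -1.2 ] tip z 63.8 ang 81.86 yaw to 81.8 0.0011 tilt [-0.0412 -0.0048] f [ 0.   0.6 -1.5] m [ 0.008 -0.067 -0.005] tipxy-lock [ 1.4 -0.1]
```

View pics/s6c.png

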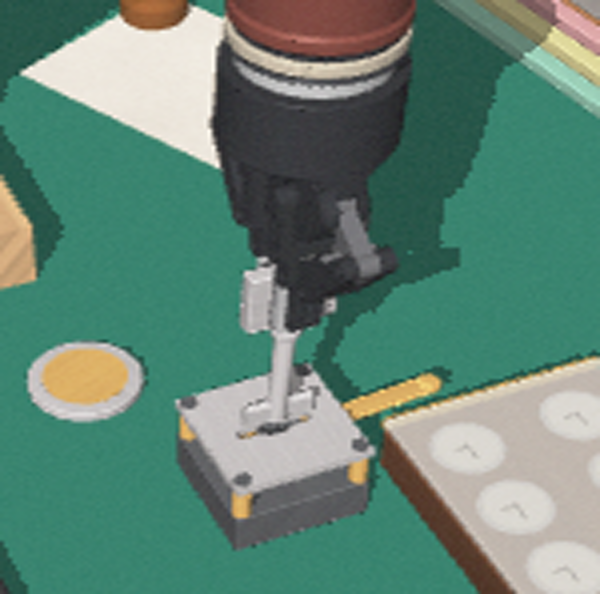

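View pics/w6.png

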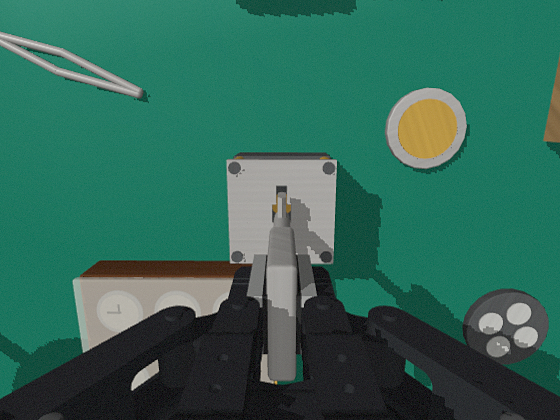

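```bash
python3 -m inch '[[[0,-1.1,1],0],[[0,0,0],0],[[0,0,0],0]]'
python3 - <<'E'
from workcell import *
from h import *
s=observe();rep(s)
c=calibration("wrist");im=grab_frame("wrist")[:,:,::-1]
cv2.imwrite("pics/w7.png",cv2.resize(im[150:270,225:340],None,fx=5,fy=5,interpolation=cv2.INTER_CUBIC))
import pickle;pickle.dump((s,c),open("w7.pkl","wb"))
E
```

```text
t: 10.3
position: [0.537, -0.1142, 0.1565]
orientation: [[0.142, 0.989, -0.04], [0.99, -0.142, -0.005], [-0.011, -0.039, -0.999]]
ft_force: [-0.7, -0.5, -0.8]
grip_width: 0.01
t 10.3 tool dx,dy to axis mm [-0.01 -0.25] tip z 63.2 ang 81.86 yaw to 81.8 0.0011 tilt [-0.0404 -0.005 ] f [-0.7 -0.5 -0.8] m [ 0.015 -0.034 -0.034] tipxy-lock [ 0.5 -0. ]
```

View pics/w7.png

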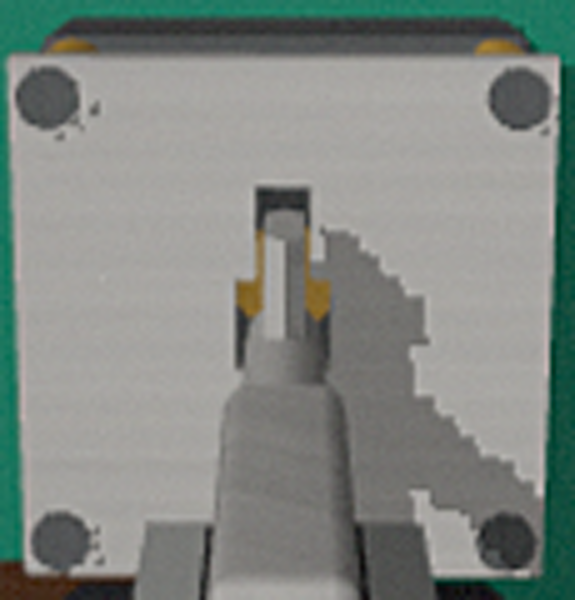

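Run:
```python
from h import *
import pickle
s,c=pickle.load(open("w7.pkl","rb"))
O=s["orientation"];p=s["position"]
g=lambda L:[[225+x/5-.4,150+y/5-.4] for x,y in L]
k=onz(c,g([(283,187)]),.058);print("slot end tool",(O.T@(k[0]-p)*1000).round(2))
for z in(.063,.065):
  b=onz(c,g([(284,212)]),z);print("bit end",(O.T@(b[0]-p)*1000).round(2))
```

```text
slot end tool [ -0.86 -18.23  99.26]
bit end [ -0.74 -16.14  94.18]
bit end [ -0.74 -16.62  92.19]
```

```bash
python3 -m inch '[[[0,0,3],0],[[0,0,3],0],[[0,0,3],0],[[0,0,0],0]]'
python3 - <<'E'
from workcell import *
from h import *
s=observe();rep(s)
E
```

```text
t: 10.85
position: [0.5365, -0.1142, 0.1466]
orientation: [[0.142, 0.989, -0.041], [0.99, -0.142, -0.005], [-0.011, -0.04, -0.999]]
ft_force: [-0.2, 0.9, -0.9]
grip_width: 0.0097
t 10.85 tool dx,dy to axis mm [-0.02 -0.05] tip z 53.4 ang 81.86 yaw to 81.8 0.0011 tilt [-0.0409 -0.0049] f [-0.2  0.9 -0.9] m [ 0.012 -0.028 -0.014] tipxy-lock [-0.1 -0. ]
```

Tip is 4.6 mm into the slot with no force. Continue down.

```bash
python3 -m inch '[[[0,0,4],0],[[0,0,4],0],[[0,0,4],0],[[0,0,3],0],[[0,0,0],0]]'
python3 - <<'E'
from workcell import *
from h import *
s=observe();rep(s)
E
```

```text
t: 11.48
position: [0.5358, -0.1143, 0.1304]
orientation: [[0.142, 0.989, -0.041], [0.99, -0.142, -0.005], [-0.011, -0.04, -0.999]]
ft_force: [0.6, 0.2, -1.2]
grip_width: 0.0093
t 11.47 tool dx,dy to axis mm [-0.04  0.05] tip z 37.1 ang 81.86 yaw to 81.8 0.0011 tilt [-0.0413 -0.0048] f [ 0.6  0.2 -1.2] m [ 0.009 -0.065  0.007] tipxy-lock [-0.9 -0.1]
```

```bash
python3 -m inch '[[[0,0,2.5],0],[[0,0,2],0],[[0,0,0],0],[[0,0,0],0]]'
python3 - <<'E'
from workcell import *
from h import *
s=observe();rep(s)
E
```

```text
t: 11.98
position: [0.5359, -0.1144, 0.1258]
orientation: [[0.142, 0.989, -0.041], [0.99, -0.142, -0.005], [-0.011, -0.039, -0.999]]
ft_force: [0.7, 0.2, -2.0]
grip_width: 0.0092
t 11.97 tool dx,dy to axis mm [-0.03 -0.3 ] tip z 32.6 ang 81.86 yaw to 81.8 0.001 tilt [-0.0405 -0.0049] f [ 0.7  0.2 -2. ] m [-0.029 -0.028  0.033] tipxy-lock [-0.7 -0.1]
```

```bash
python3 -m inch '[[[0,0,0],0.05],[[0,0,0],0.06],[[0,0,0],0.06],[[0,0,0],0.06],[[0,0,0],0.06],[[0,0,0],0]]'
python3 - <<'E'
from workcell import *
from h import *
s=observe();rep(s)
E
```

```text
t: 12.72
position: [0.5363, -0.1143, 0.1264]
orientation: [[0.426, 0.904, -0.039], [0.904, -0.427, -0.005], [-0.021, -0.033, -0.999]]
ft_force: [-0.7, -0.5, -0.6]
grip_width: 0.0091
t 12.72 tool dx,dy to axis mm [-0.32 -0.5 ] tip z 33.2 ang 64.76 yaw to 81.8 -0.2975 tilt [-0.0391 -0.0048] f [-0.7 -0.5 -0.6] m [ 0.02  -0.068 -0.028] tipxy-lock [-0.4 -0. ]
```

```bash
python3 -m inch '[[[0,0,0.3],0.05],[[0,0,0.2],0.05],[[0,0,0.2],0.05],[[0,0,0.2],0.05],[[0,0,0],0]]'
python3 - <<'E'
from workcell import *
from h import *
s=observe();rep(s)
E
python3 -m inch '[[[0,0,0.2],0.05],[[0,0,0.2],0.05],[[0,0,0],0]]'
python3 - <<'E'
from workcell import *
from h import *
s=observe();rep(s)
E
```

```text
t: 13.35
position: [0.5365, -0.1141, 0.1258]
orientation: [[0.598, 0.801, -0.038], [0.801, -0.598, -0.004], [-0.027, -0.028, -0.999]]
ft_force: [0.2, 0.4, -0.7]
grip_width: 0.0096
t 13.35 tool dx,dy to axis mm [-0.67 -0.38] tip z 32.6 ang 53.29 yaw to 81.8 -0.4976 tilt [-0.0384 -0.0045] f [ 0.2  0.4 -0.7] m [-0.029 -0.035 -0.03 ] tipxy-lock [-0.3  0.2]
t: 13.72
position: [0.5366, -0.1141, 0.1255]
orientation: [[0.678, 0.734, -0.038], [0.735, -0.678, -0.004], [-0.029, -0.025, -0.999]]
ft_force: [0.4, 0.8, -0.5]
grip_width: 0.0094
t 13.72 tool dx,dy to axis mm [-0.75 -0.26] tip z 32.3 ang 47.32 yaw to 81.8 -0.6017 tilt [-0.0381 -0.0042] f [ 0.4  0.8 -0.5] m [ 0.017 -0.024  0.015] tipxy-lock [-0.3  0.3]
```

```bash
python3 -m inch '[[[-0.2,0,0],0.04],[[-0.2,0,0],0.04],[[0,0,0],0]]'; python3 -c "
from workcell import *
from h import *
rep(observe())"
python3 -m inch '[[[0,0,0],0.04],[[0,0,0],0.04],[[0,0,0],0]]';python3 -c "
from workcell import *
from h import *
rep(observe())"
```

```text
t: 14.1
position: [0.5363, -0.1144, 0.1255]
orientation: [[0.737, 0.675, -0.038], [0.675, -0.738, -0.004], [-0.031, -0.023, -0.999]]
ft_force: [-0.0, 0.6, -0.4]
grip_width: 0.0097
t 14.1 tool dx,dy to axis mm [-0.39 -0.1 ] tip z 32.3 ang 42.5 yaw to 81.8 -0.6859 tilt [-0.0381 -0.0041] f [-0.   0.6 -0.4] m [-0.02  -0.016  0.   ] tipxy-lock [-0.6  0.1]
t: 14.48
position: [0.5363, -0.1143, 0.1255]
orientation: [[0.792, 0.61, -0.038], [0.61, -0.792, -0.004], [-0.033, -0.02, -0.999]]
ft_force: [0.2, -0.1, -0.9]
grip_width: 0.0098
t 14.47 tool dx,dy to axis mm [-0.37  0.01] tip z 32.3 ang 37.62 yaw to 81.8 -0.7711 tilt [-0.0382 -0.0042] f [ 0.2 -0.1 -0.9] m [ 0.016 -0.073  0.067] tipxy-lock [-0.7  0.1]
```

```bash
for i in 1; do python3 -m inch '[[[0,0,0],0.04],[[0,0,0],0.04],[[0,0,0],0]]'|tail -0; python3 -c "
from workcell import *
from h import *
rep(observe())"; done
python3 -m inch '[[[0,0,0],0.04],[[0,0,0],0]]'|tail -0; python3 -c "
from workcell import *
from h import *
rep(observe())"
python3 -m inch '[[[0,0,0],0.04],[[0,0,0],0]]'|tail -0; python3 -c "
from workcell import *
from h import *
rep(observe())"
```

```text
t 14.85 tool dx,dy to axis mm [-0.41  0.08] tip z 32.3 ang 32.71 yaw to 81.8 -0.8567 tilt [-0.038  -0.0043] f [ 0.3 -0.2 -0.8] m [-0.024 -0.037  0.108] tipxy-lock [-0.7  0.2]
t 15.1 tool dx,dy to axis mm [-0.38  0.17] tip z 32.3 ang 30.25 yaw to 81.8 -0.8996 tilt [-0.0381 -0.0042] f [ 0.2 -0.3 -0.7] m [ 0.024 -0.037  0.036] tipxy-lock [-0.7  0.2]
t 15.35 tool dx,dy to axis mm [-0.37  0.16] tip z 32.3 ang 27.79 yaw to 81.8 -0.9426 tilt [-0.038  -0.0042] f [-0.1 -1.  -1.5] m [ 0.027 -0.025  0.085] tipxy-lock [-0.7  0.2]Exception ignored on flushing sys.stdout:
BrokenPipeError: [Errno 32] Broken pipe
Exception ignored on flushing sys.stdout:
BrokenPipeError: [Errno 32] Broken pipe
Exception ignored on flushing sys.stdout:
BrokenPipeError: [Errno 32] Broken pipe
```

```bash
cat > r.py <<'E'
from workcell import *
from h import *
rep(observe())
E
python3 -m inch '[[[0,0,0],0.04],[[0,0,0],0.04],[[0,0,0],0]]' >/dev/null; python3 r.py
python3 -m inch '[[[0,0,0],0.04],[[0,0,0],0.04],[[0,0,0],0]]' >/dev/null; python3 r.py
```

```text
t 15.72 tool dx,dy to axis mm [-0.34  0.3 ] tip z 32.3 ang 22.88 yaw to 81.8 -1.0283 tilt [-0.038  -0.0042] f [-0.5 -0.3 -1. ] m [-0.075 -0.019  0.107] tipxy-lock [-0.8  0.3]
t 16.1 tool dx,dy to axis mm [-0.32  0.34] tip z 32.3 ang 17.97 yaw to 81.8 -1.114 tilt [-0.038  -0.0043] f [ 0.   0.2 -0.8] m [0.023 0.003 0.096] tipxy-lock [-0.8  0.3]
```

```bash
python3 -c "
from workcell import *
import cv2
cv2.imwrite('pics/s8.png',cv2.resize(grab_frame('side')[200:350,250:450,::-1],None,fx=4,fy=4,interpolation=cv2.INTER_CUBIC))
cv2.imwrite('pics/t8.png',cv2.resize(grab_frame('top')[140:260,300:440,::-1],None,fx=5,fy=5,interpolation=cv2.INTER_CUBIC))"
```

```text
(no output)
```

View pics/s8.png

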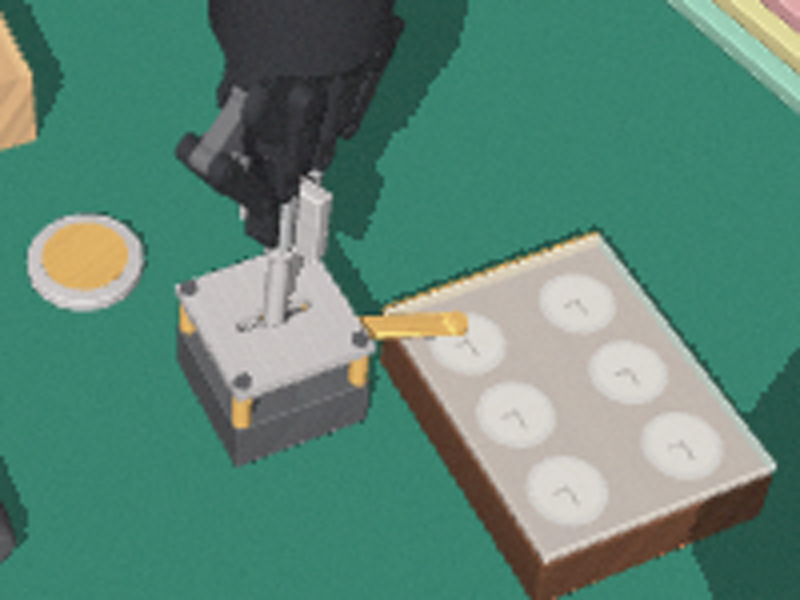

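View pics/t8.png

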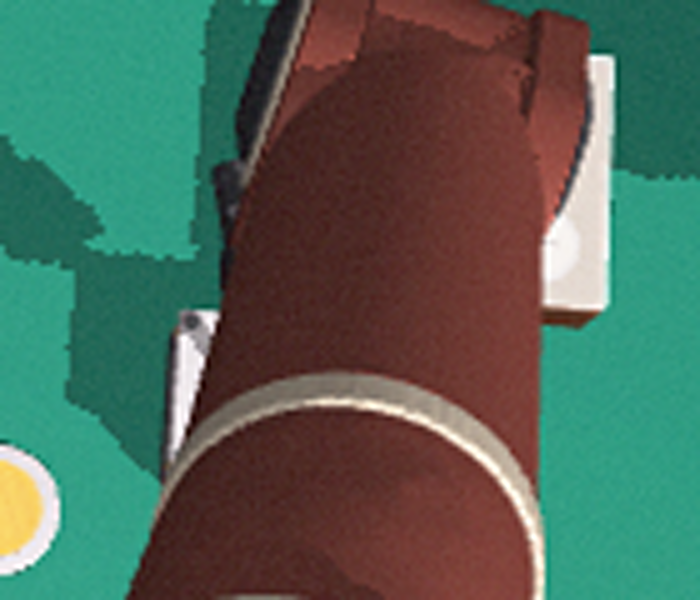

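```bash
python3 -c "
from workcell import *
from h import *
c=calibration('side')
d=onz(c,[[250+460/4-.4,200+323/4-.4]],.048)[0]-LOCK
print(d,np.degrees(np.arctan2(d[1],d[0])),'bolt',np.radians(-8.2-np.degrees(np.arctan2(d[1],d[0]))))
"
python3 -m inch '[[[0,0,0],0.03],[[0,0,0],0.03],[[0,0,0],0]]' >/dev/null; python3 r.py
python3 -m inch '[[[0,0,0],0.03],[[0,0,0],0]]' >/dev/null; python3 r.py
```

```text
[ 0.07426859 -0.04305846 -0.01      ] -30.103732288826293 bolt 0.3822922469154124
t 16.57 tool dx,dy to axis mm [-0.32  0.43] tip z 32.3 ang 14.33 yaw to 81.8 -1.1776 tilt [-0.0379 -0.0041] f [-1.  -0.8 -0.9] m [-0.035 -0.033  0.061] tipxy-lock [-0.8  0.4]
t 16.82 tool dx,dy to axis mm [-0.28  0.48] tip z 32.3 ang 12.48 yaw to 81.8 -1.2098 tilt [-0.0379 -0.0041] f [-0.5 -0.4 -0.8] m [ 0.022 -0.073  0.069] tipxy-lock [-0.8  0.4]
```

```bash
python3 -m inch '[[[0,0,0],0.03],[[0,0,0],0.03],[[0,0,0],0]]' >/dev/null; python3 r.py
python3 -m inch '[[[0,0,0],0.02],[[0,0,0],0]]' >/dev/null; python3 r.py
python3 -m inch '[[[0,0,0],0.02],[[0,0,0],0]]' >/dev/null; python3 r.py
```

```text
t 17.2 tool dx,dy to axis mm [-0.26  0.55] tip z 32.3 ang 8.81 yaw to 81.8 -1.2739 tilt [-0.0379 -0.0041] f [-0.7 -0.  -1.2] m [-0.037 -0.03   0.081] tipxy-lock [-0.8  0.5]
t 17.45 tool dx,dy to axis mm [-0.24  0.56] tip z 32.3 ang 7.64 yaw to 81.8 -1.2943 tilt [-0.0379 -0.0043] f [ 0.2 -0.5 -0.6] m [-0.013 -0.04   0.282] tipxy-lock [-0.8  0.5]
t 17.7 tool dx,dy to axis mm [-0.22  0.56] tip z 32.3 ang 6.52 yaw to 81.8 -1.3139 tilt [-0.0381 -0.0047] f [-0.1  0.1 -1.1] m [ 0.003 -0.075  0.3  ] tipxy-lock [-0.8  0.5]
```

```bash
python3 -c "
from workcell import *
import cv2
cv2.imwrite('pics/s9.png',cv2.resize(grab_frame('side')[200:350,250:450,::-1],None,fx=4,fy=4,interpolation=cv2.INTER_CUBIC))"; python3 r.py
```

```text
t 17.75 tool dx,dy to axis mm [-0.18  0.56] tip z 32.3 ang 6.51 yaw to 81.8 -1.314 tilt [-0.0381 -0.0046] f [ 0.5 -0.5 -0.5] m [-0.046 -0.065  0.315] tipxy-lock [-0.9  0.5]
```

View pics/s9.png

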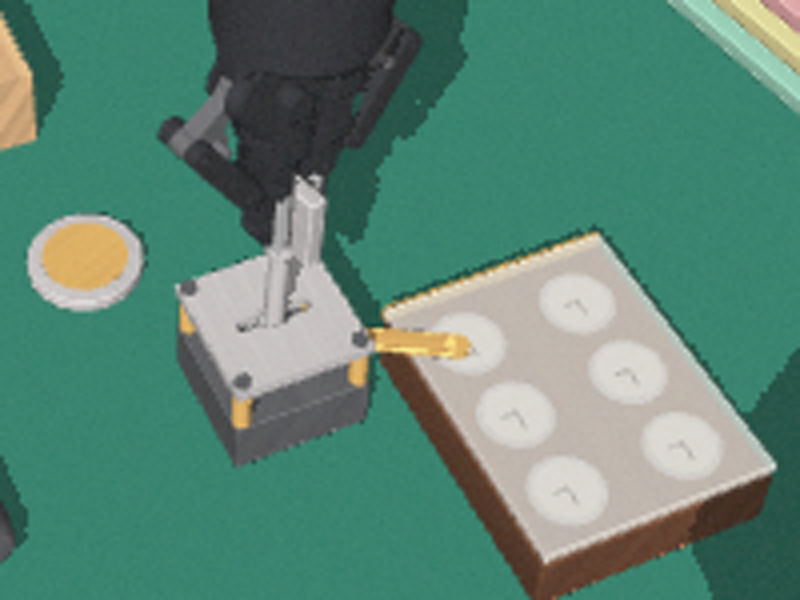

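```bash
python3 -c "
from workcell import *
from h import *
c=calibration('side')
for u in [(463,345),(470,347)]:
  d=onz(c,[[250+u[0]/4-.4,200+u[1]/4-.4]],.048)[0]-LOCK
  print(d,np.hypot(*d[:2]),'bolt',np.radians(-8.2-np.degrees(np.arctan2(d[1],d[0]))))
"
```

```text
[ 0.06756035 -0.05413675 -0.01      ] 0.08657475530945362 bolt 0.5324218977547013
[ 0.0695904  -0.05678439 -0.01      ] 0.08981809899174939 bolt 0.5412923246621032
```

```bash
python3 -m inch '[[[0,0,0],0.02],[[0,0,0],0]]'|tail -1; python3 r.py; python3 -c "
from workcell import *
import cv2
cv2.imwrite('pics/s10.png',cv2.resize(grab_frame('side')[200:350,250:450,::-1],None,fx=4,fy=4,interpolation=cv2.INTER_CUBIC))
cv2.imwrite('pics/w10.png',grab_frame('wrist')[:,:,::-1])"; python3 r.py
```

```text
grip_width: 0.0094
t 18.0 tool dx,dy to axis mm [-0.18  0.59] tip z 32.3 ang 5.42 yaw to 81.8 -1.3331 tilt [-0.0382 -0.0051] f [ 0.1 -0.5 -1. ] m [ 0.029 -0.058  0.552] tipxy-lock [-0.9  0.5]
t 18.1 tool dx,dy to axis mm [-0.19  0.57] tip z 32.3 ang 5.41 yaw to 81.8 -1.3332 tilt [-0.0382 -0.005 ] f [-0.3 -0.5 -1.8] m [ 0.01  -0.061  0.591] tipxy-lock [-0.8  0.5]
```

View pics/s10.png

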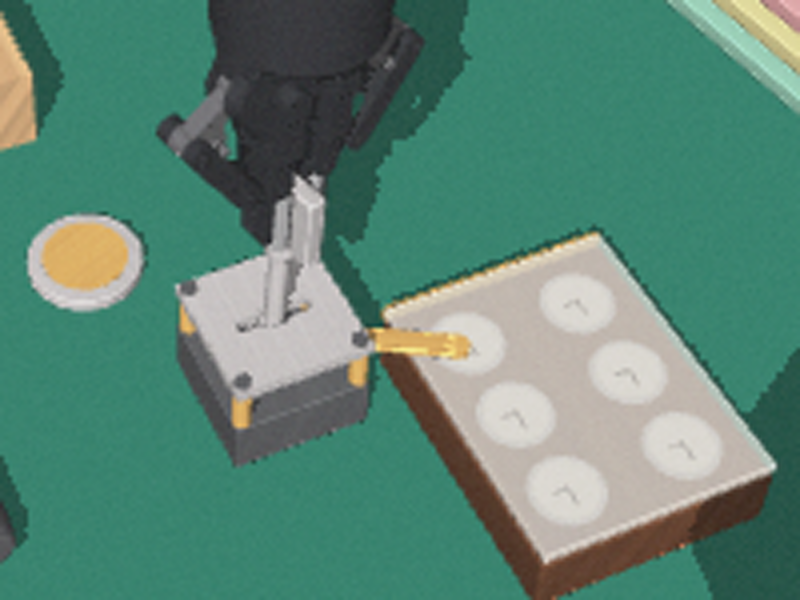

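View pics/w10.png

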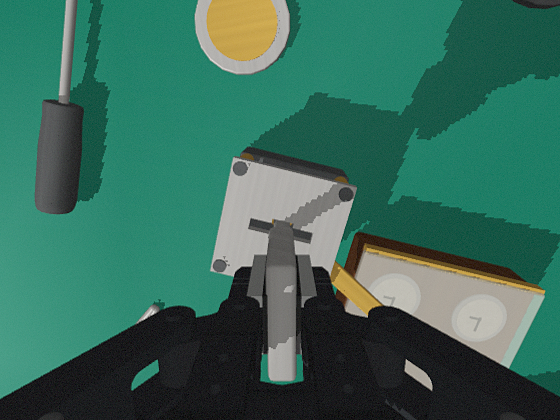

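```bash
python3 -m inch '[[[0,0,0],-0.04],[[0,0,0],-0.04],[[0,0,0],-0.08],[[0,0,0],-0.08],[[0,0,0],-0.08],[[0,0,0],-0.08],[[0,0,0],-0.08],[[0,0,0],-0.08],[[0,0,0],0]]'|tail -1; python3 r.py
```

```text
grip_width: 0.0091
t 19.23 tool dx,dy to axis mm [-0.3   0.21] tip z 32.5 ang 38.23 yaw to 81.8 -0.7604 tilt [-0.0372 -0.0005] f [ 0.1 -0.1 -1.6] m [-0.063 -0.042 -0.023] tipxy-lock [-0.8  0.3]
```

```bash
python3 -m inch '[[[0,0,0.1],-0.08],[[0,0,0],-0.08],[[0,0,0.1],-0.08],[[0,0,0],-0.08],[[0,0,0],-0.08],[[0,0,0.1],-0.08],[[0,0,0],-0.08],[[0,0,0],-0.08],[[0,0,0],0]]'|tail -1; python3 r.py
```

```text
grip_width: 0.0095
t 20.35 tool dx,dy to axis mm [ 0.38 -0.02] tip z 32.1 ang 75.06 yaw to 81.8 -0.1176 tilt [-0.0378  0.0011] f [ 0.9  0.4 -1.6] m [-0.031 -0.11   0.004] tipxy-lock [-1.1 -0.3]
```

```bash
python3 -m inch '[[[0.1,0,0],-0.06],[[0.2,0,0],-0.055],[[0,0,0],0],[[0,0,0],0]]'|tail -1; python3 r.py
python3 - <<'E'
from workcell import *
import cv2,pickle
s=observe();c=calibration("wrist");im=grab_frame("wrist")[:,:,::-1]
cv2.imwrite("pics/w11.png",im)
cv2.imwrite("pics/w11c.png",cv2.resize(im[170:390,225:345],None,fx=5,fy=2.7,interpolation=cv2.INTER_CUBIC))
pickle.dump((s,c),open("w11.pkl","wb"))
E
```

```text
grip_width: 0.0095
t 20.85 tool dx,dy to axis mm [0.27 0.09] tip z 32.0 ang 81.29 yaw to 81.8 -0.0088 tilt [-0.0382  0.0012] f [ 0.1 -0.1 -1.5] m [-0.039 -0.049 -0.015] tipxy-lock [-1.1 -0.2]
```

View pics/w11c.png

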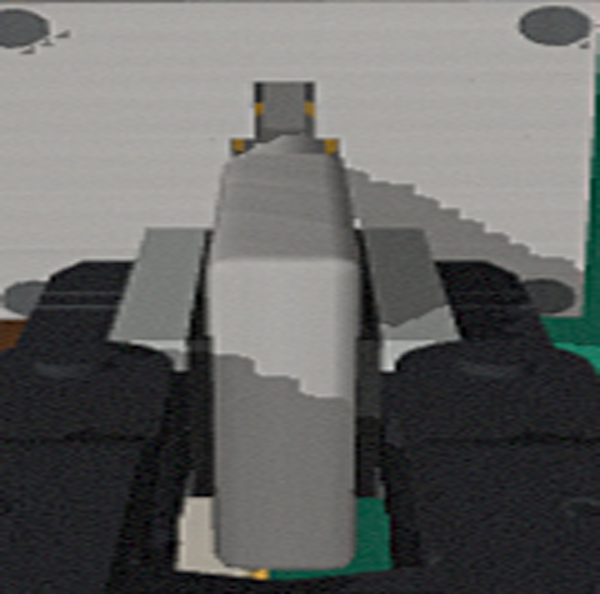

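```bash
python3 -m inch '[[[0.1,0,-3],-0.008],[[0,0,-3],0],[[0,0,-3],0],[[0,0,0],0]]'|tail -1; python3 r.py
```

```text
grip_width: 0.0096
t 21.4 tool dx,dy to axis mm [ 0.07 -0.14] tip z 41.9 ang 81.72 yaw to 81.8 -0.0013 tilt [-0.0377  0.001 ] f [-0.5 -0.3 -1.3] m [ 0.013 -0.102  0.02 ] tipxy-lock [-0.5 -0.1]
```

Bit is entering the plate's slot freely.

```bash
python3 -m inch '[[[0,0,-5],0],[[0,0,-5],0],[[0,0,-5],0],[[0,0,-10],0],[[0,0,-15],0],[[0,0,-20],0],[[0,0,-15],0],[[0,0,0],0]]'|tail -1; python3 r.py
python3 - <<'E'
from workcell import *
from h import *
s=observe();print(s["position"],delta(s,[.494,.1357,.217],-9.8),s["joints"])
cv2.imwrite('pics/s12.png',grab_frame('side')[:,:,::-1])
E
```

```text
grip_width: 0.0094
t 22.4 tool dx,dy to axis mm [ 0.12 -1.37] tip z 123.5 ang 81.71 yaw to 81.8 -0.0015 tilt [-0.0343  0.0004] f [ 0.4  0.5 -0.6] m [-0.041 -0.059 -0.008] tipxy-lock [ 3.6 -0.3]
[ 0.5395982  -0.11506765  0.21679798] (array([241.6, -81.3,   1.5]), np.float64(81.71), np.float64(1.5971783010204672)) [11.35530885 28.87310277 -2.66679746 98.47919487  1.92513065 54.6324661
 89.56377777]
```

View pics/s12.png

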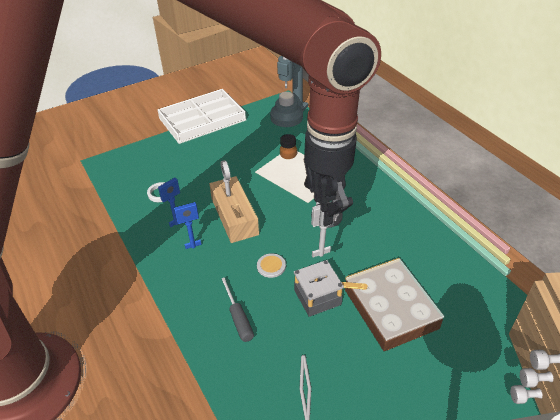

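```bash
python3 -m inch '[[[0,0,0],0.15],[[0,0,0],0.15],[[0,0,0],0.15],[[0,0,0],0.15],[[0,0,0],0.15],[[0,0,0],0.15],[[0,0,0],0.15],[[0,0,0],0.15],[[0,0,0],0.15],[[0,0,0],0.15],[[0,0,0],0.1],[[0,0,0],0]]'|tail -1; python3 r.py
python3 - <<'E'
from workcell import *
from h import *
s=observe();print(s["position"],delta(s,[.4845,.087,.217],-9.8))
cv2.imwrite('pics/t12.png',cv2.resize(grab_frame('top')[140:260,300:440,::-1],None,fx=5,fy=5,interpolation=cv2.INTER_CUBIC))
E
```

```text
grip_width: 0.0094
t 23.95 tool dx,dy to axis mm [10.17  1.63] tip z 114.8 ang -12.92 yaw to 81.8 -1.6533 tilt [-0.0556  0.0051] f [-0.5 -0.1 -1. ] m [-0.01  -0.047  0.024] tipxy-lock [-6.4  3.6]
[ 0.53250615 -0.11237676  0.20790196] (array([ -91.7, -183.6,   -5.4]), np.float64(-12.92), np.float64(-0.05454070475285258))
```

```bash
python3 -m inch '[[[-12,-23,0],0],[[-12,-23,0],0],[[-12,-23,0],0],[[-12,-23,0],0],[[-12,-23,0],0],[[-12,-23,0],0],[[-12,-23,0],-0.03],[[-5,-12,-3],-0.02],[[0,0,-3],0],[[0,0,0],0]]'|tail -1; python3 r.py
python3 - <<'E'
from workcell import *
from h import *
s=observe();print(s["position"],delta(s,[.4845,.087,.217],-9.8))
c=calibration("wrist");im=grab_frame("wrist")[:,:,::-1];cv2.imwrite("pics/w13.png",im)
import pickle;pickle.dump((s,c),open("w13.pkl","wb"))
E
```

```text
grip_width: 0.0099
t 25.25 tool dx,dy to axis mm [ 91.64 182.42] tip z 123.8 ang -9.34 yaw to 81.8 -1.5907 tilt [-0.0568  0.004 ] f [-0.4 -0.5 -0.1] m [-0.04  -0.098 -0.006] tipxy-lock [-57.2 194.6]
[0.48178303 0.0788124  0.21694147] (array([ 1.3, -8.5, -0.2]), np.float64(-9.34), np.float64(0.008042695204368736))
```

View pics/w13.png

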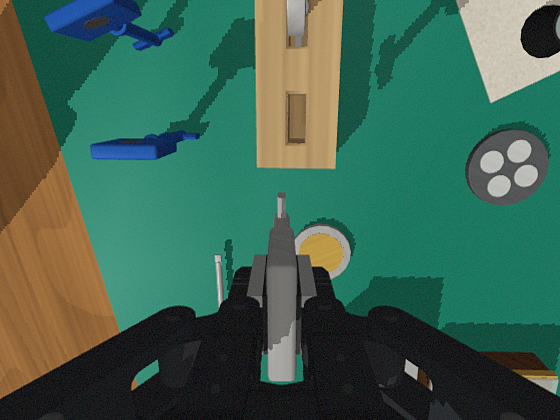

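View pics/t12.png

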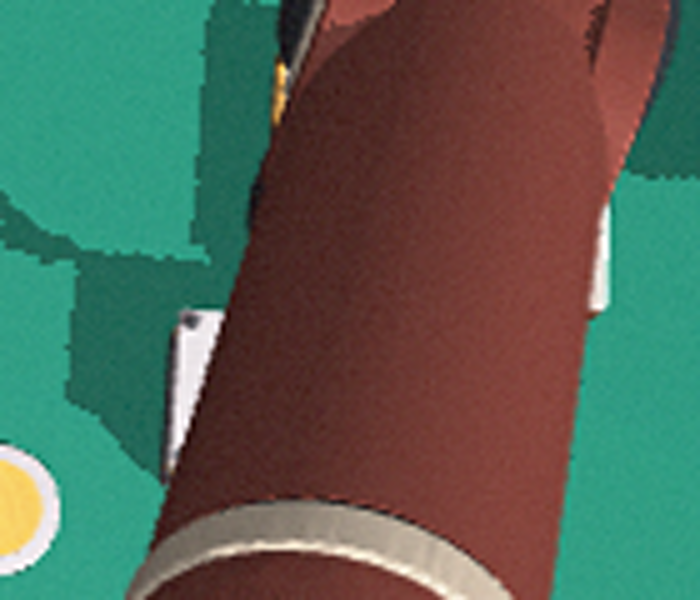

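Run:
```python
from h import *
from workcell import *
import pickle
s,c=pickle.load(open("w13.pkl","rb"))
im=cv2.imread("pics/w13.png");cv2.imwrite("pics/w13c.png",cv2.resize(im[80:180,245:350],None,fx=6,fy=6,interpolation=cv2.INTER_CUBIC))
im=grab_frame("top")[:,:,::-1];cv2.imwrite("pics/t13.png",cv2.resize(im[140:260,300:440],None,fx=5,fy=5,interpolation=cv2.INTER_CUBIC))
```

```text
(no output)
```

View pics/w13c.png

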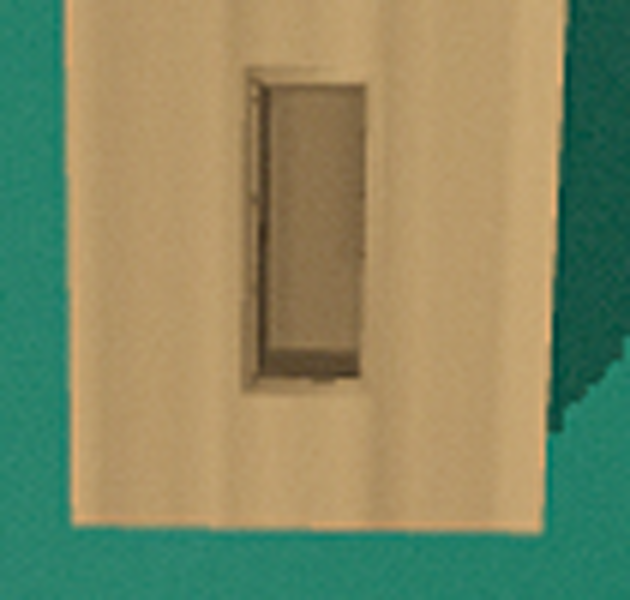

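View pics/t13.png

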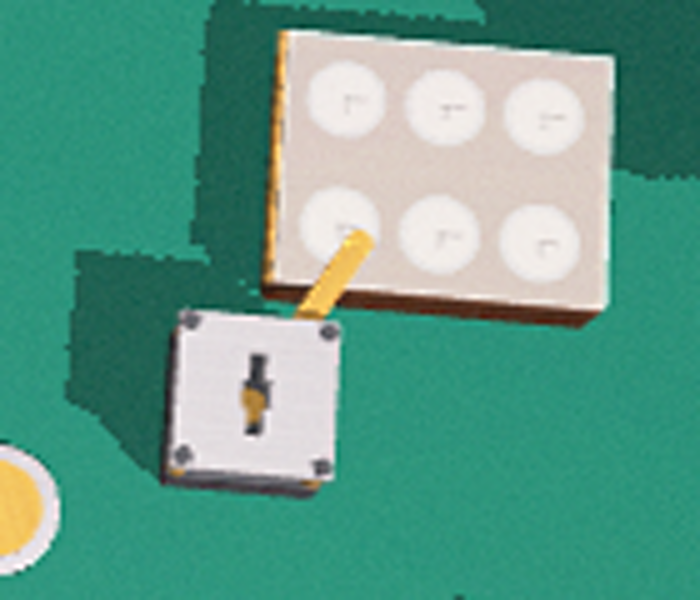

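Run:
```python
from h import *
from workcell import *
import pickle
s,c=pickle.load(open("w13.pkl","rb"));O=s["orientation"]
g=lambda L:[[245+(x+.5)/6-.5,80+(y+.5)/6-.5] for x,y in L]
E=onz(c,g([(72,526),(543,532),(66,20),(566,20)]),.05);print(E.round(4),np.linalg.norm(E[0]-E[1]))
d=(E[2]-E[0])/np.linalg.norm(E[2]-E[0])+(E[3]-E[1])/np.linalg.norm(E[3]-E[1]);d/=np.linalg.norm(d);print("ang",np.degrees(np.arctan2(d[1],d[0])))
P=(E[0]+E[1])/2+d*.039;print("pocket from edges",P)
R=onz(c,g([(245,68),(245,392)]),.05);print("rim left",R.round(4),np.linalg.norm(R[0]-R[1]));n=np.array([d[1],-d[0],0])
print("pocket from rim",R.mean(0)+n*.008)
t=calibration("top");h=lambda L:[[300+(x+.5)/5-.5,140+(y+.5)/5-.5] for x,y in L]
k=onz(t,h([(259,354),(255,434)]),.058);b=onz(t,h([(362,234)]),.048)[0];v=b-k.mean(0);x=k[0]-k[1]
print("bolt",np.arctan2(x[1],x[0])-np.arctan2(v[1],v[0]),np.radians(-8.2)-np.arctan2(v[1],v[0]),np.hypot(*v[:2]))
e=onz(t,h([(299,318),(350,232),(374,238),(328,318)]),.048); w=(e[1]-e[0])/np.linalg.norm(e[1]-e[0])+(e[2]-e[3])/np.linalg.norm(e[2]-e[3]);print("dir",np.radians(-8.2)-np.arctan2(w[1],w[0]))
```

```text
[[0.4553 0.1012 0.05  ]
 [0.5186 0.0905 0.05  ]
 [0.4664 0.166  0.05  ]
 [0.5295 0.1554 0.05  ]] 0.06425253384897064
ang 80.35013697882947
pocket from edges [0.49349573 0.13430378 0.05      ]
rim left [[0.4883 0.1564 0.05  ]
 [0.4817 0.1155 0.05  ]] 0.04145027055870658
pocket from rim [0.49285077 0.13458179 0.05      ]
bolt 0.5157242114182857 0.5046534624407929 0.09000616844461475
dir 0.4537324867462469
```

Run:
```python
from h import *
from workcell import *
t=calibration("top");im=cv2.imread("pics/top0.png")
im2=grab_frame("top")[:,:,::-1].copy();cv2.imwrite("pics/top14.png",im2)
for nm,I in(("0",im),("14",im2)):
    hsv=cv2.cvtColor(I,cv2.COLOR_BGR2HSV)
    m=cv2.inRange(hsv,(15,120,120),(35,255,255))
    k=np.zeros_like(m);k[180:220,335:380]=m[180:220,335:380] if 0 else 0
    k[170:206,335:384]=m[170:206,335:384]
    n,l,st,ce=cv2.connectedComponentsWithStats(k)
    for i in range(1,n):
        if st[i,4]>15:
            ys,xs=np.where(l==i);X=onz(t,np.c_[xs,ys],.048)[:,:2];mu=X.mean(0)
            w,V=np.linalg.eigh(np.cov(X.T));v=V[:,1]; v*=np.sign(v[0])
            r=mu-np.array([.5325,-.1132]); 
            print(nm,st[i],mu.round(4),"pca ang",np.arctan2(v[1],v[0]).round(3),"radial",np.arctan2(r[1],r[0]).round(3),np.sqrt(w)*1000)
```

```text
0 [347 170   9  33 165] [ 0.6012 -0.1202] pca ang -0.207 radial -0.101 [ 4.48889331 18.26385387]
14 [353 170   3  27  40] [ 0.6162 -0.1285] pca ang -0.145 radial -0.18 [ 0.95799765 18.60434543]
14 [359 186  15  18 106] [ 0.5848 -0.1535] pca ang -0.684 radial -0.657 [ 3.28938314 13.6392642 ]
```

Run:
```python
from h import *
from workcell import *
t=calibration("top")
a=onz(t,[[320+241/8,170+78/8]],.048)[0];b=onz(t,[[320+241/8,170+250/8]],.048)[0]
k=np.array([.5325,-.1132])
for p in (a,b): print(np.arctan2(p[1]-k[1],p[0]-k[0]),np.hypot(*(p[:2]-k)))
d=a-b;print(np.arctan2(d[1],d[0]))
f=onz(t,[[300+362/5,140+236/5]],.048)[0];print(np.arctan2(f[1]-k[1],f[0]-k[0]))
```

```text
-0.082344330652886 0.09021697426557429
-0.08191654670612819 0.04083296973787585
-0.08269804207294194
-0.6703449749925108
```

```bash
cat > p.py <<'E'
from workcell import *
from h import *
s=observe();O=s["orientation"];tip=s["position"]+O@KT
P=np.array([.4932,.1344,.008]);top=tip+(-O[:,2])*.042
e=O.T@(P-tip)*1000;a=np.degrees(np.arctan2(O[1,0],O[0,0]))
print("t",round(s["t"],2),"world d",((P-tip)*1000).round(1),"along-axis tool d",e.round(1),"yaw",-np.radians(-9.65-a).round(4),"tipz",tip[2].round(4),"tilt",O[:2,2].round(4),"f",s["ft_force"].round(1),"m",s["moment"].round(3))
E
python3 p.py
```

```text
t 25.4 world d [  17.9   55.2 -115.5] along-axis tool d [ 15.4 -58.  114.5] yaw 0.0049 tipz 0.1235 tilt [-0.0577  0.0041] f [-0.8  0.5 -1.4] m [-0.049 -0.113 -0.004]
```

```bash
python3 -m inch '[[[4,-15,0],0.005],[[4,-15,0],0],[[4,-15,0],0],[[2,-12,0],0],[[0,0,0],0],[[0,0,15],0],[[0,0,20],0],[[0,0,15],0],[[0,0,0],0],[[0,0,0],0]]'|tail -1; python3 p.py
```

```text
grip_width: 0.0095
t 26.65 world d [ -2.5  -0.5 -59.9] along-axis tool d [ 1.2  0.4 60. ] yaw -0.0034 tipz 0.0679 tilt [-0.061   0.0019] f [ 0.3 -0.1 -0.4] m [ 0.017 -0.085 -0.015]
```

```bash
python3 -m inch '[[[0,0.3,10],-0.003],[[0,0,10],0],[[0,0,0],0]]'|tail -1; python3 p.py
python3 -m inch '[[[0,0,10],0],[[0,0,10],0],[[0,0,0],0]]'|tail -1; python3 p.py
```

```text
grip_width: 0.0092
t 27.02 world d [ -1.6  -0.3 -40.1] along-axis tool d [ 0.8  0.3 40.1] yaw -0.0004 tipz 0.0481 tilt [-0.0597  0.0029] f [-1.5  1.1 -2.4] m [ 0.008  0.255 -0.028]
grip_width: 0.0092
t 27.4 world d [  0.1  -0.5 -18.1] along-axis tool d [ 1.3  0.4 18.1] yaw 0.0 tipz 0.0261 tilt [-0.0603  0.0028] f [-0.2 -0.4 -1.5] m [-0.001 -0.072  0.054]
```

```bash
python3 -m inch '[[[0.3,0.2,7],0],[[0.4,0.2,6],0],[[0,0,2],0],[[0,0,0],0]]'|tail -1; python3 p.py
```

```text
grip_width: 0.0093
t 27.9 world d [ 0.9 -0.1 -1.9] along-axis tool d [ 1.  -0.   1.9] yaw 0.0001 tipz 0.0099 tilt [-0.0615  0.0028] f [-1.5  0.4 -2. ] m [0.062 0.103 0.025]
```

```bash
python3 -m inch '[[[0.4,0,1],0],[[0,0,1],0],[[0,0,0],0]]'|tail -1; python3 p.py; python3 -c "
from workcell import *
import cv2
cv2.imwrite('pics/s15.png',cv2.resize(grab_frame('side')[120:260,150:300,::-1],None,fx=4,fy=4,interpolation=cv2.INTER_CUBIC))
print(observe()['position'])"
```

```text
grip_width: 0.0094
t 28.27 world d [ 0.9 -0.2 -0.3] along-axis tool d [0.9 0.  0.2] yaw 0.0003 tipz 0.0083 tilt [-0.0619  0.0032] f [-1.2 -0.4 -0.1] m [ 0.018  0.266 -0.001]
[0.49885636 0.13434843 0.10131152]
```

View pics/s15.png

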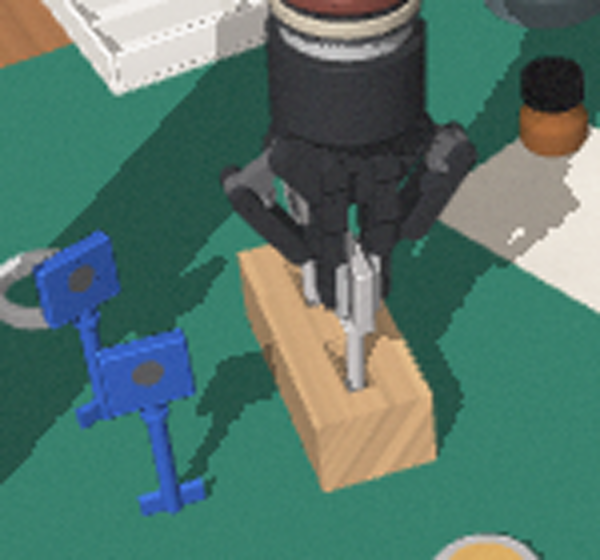

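```bash
python3 -m inch '[[[0,0,0],0],[[0,0,0],0]]' 0.7|tail -1; python3 p.py;python3 -m inch '[[[0,0,0],0],[[0,0,0],0]]' 0.5|tail -1; python3 p.py;  python3 -c "
from workcell import *
import cv2
cv2.imwrite('pics/w16.png',grab_frame('wrist')[:,:,::-1])"
```

```text
grip_width: 0.0127
t 28.57 world d [-1.  -0.1 -0.7] along-axis tool d [-0.9  0.3  0.7] yaw 0.0 tipz 0.0087 tilt [-0.0582  0.0033] f [ 0.2  0.4 -0. ] m [-0.005  0.037 -0.021]
grip_width: 0.0215
t 28.82 world d [-2.1 -0.  -0.9] along-axis tool d [-2.   0.4  1.1] yaw -0.0001 tipz 0.0089 tilt [-0.0562  0.0033] f [ 0.1 -0.7  0.7] m [-0.08  -0.006 -0.002]
```

View pics/w16.png

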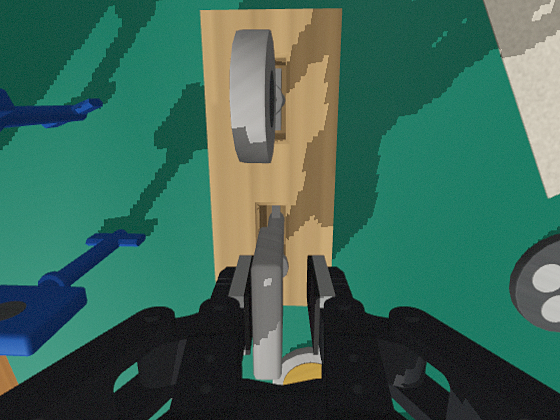

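```bash
python3 -m inch '[[[0,0,0],0],[[0,0,0],0],[[0,0,0],0],[[0,0,0],0],[[0,0,0],0]]' -1|tail -1; python3 p.py;  python3 -c "
from workcell import *
import cv2
cv2.imwrite('pics/w17.png',grab_frame('wrist')[:,:,::-1])
cv2.imwrite('pics/s17.png',cv2.resize(grab_frame('side')[120:260,150:300,::-1],None,fx=4,fy=4,interpolation=cv2.INTER_CUBIC))"
```

```text
grip_width: 0.085
t 29.5 world d [-2.3 -0.  -0.9] along-axis tool d [-2.2  0.4  1.1] yaw -0.0001 tipz 0.0089 tilt [-0.0558  0.0033] f [0.2 0.  0.2] m [-0.057 -0.022 -0.047]
```

View pics/w17.png

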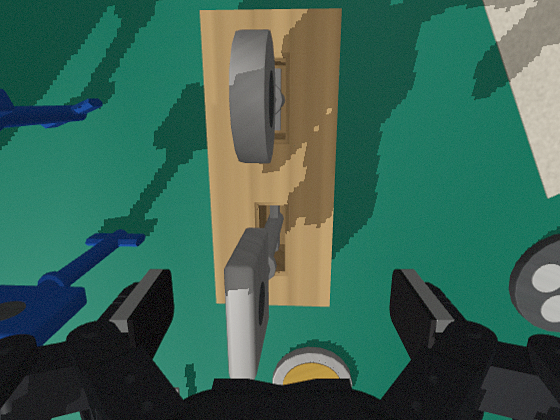

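View pics/s17.png

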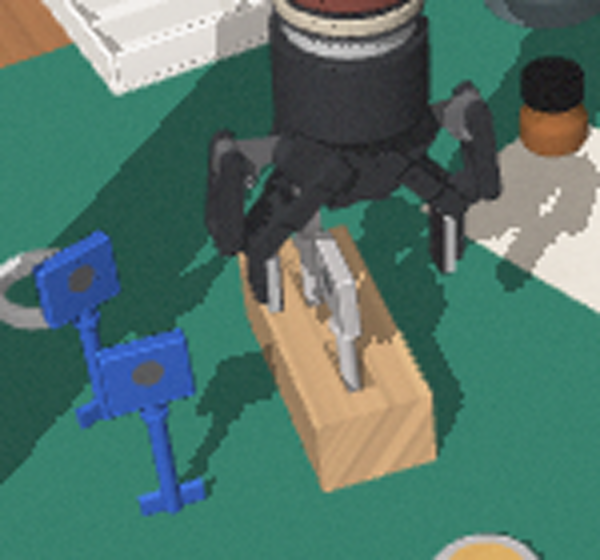

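```bash
python3 -m inch '[[[0,0,-10],0],[[0,0,-30],0],[[0,0,-40],0],[[0,0,-40],0],[[0,0,-15],0],[[0,0,0],0],[[0,0,0],0]]' -1|tail -1; python3 p.py;  python3 - <<'E'
from workcell import *
import cv2,pickle
s=observe();c=calibration("wrist");im=grab_frame("wrist")[:,:,::-1]
pickle.dump((s,c),open("w18.pkl","wb"))
cv2.imwrite('pics/w18.png',im)
cv2.imwrite('pics/w18c.png',cv2.resize(im[100:280,215:335],None,fx=6,fy=3.3,interpolation=cv2.INTER_CUBIC))
cv2.imwrite('pics/s18.png',cv2.resize(grab_frame('side')[120:260,150:300,::-1],None,fx=4,fy=4,interpolation=cv2.INTER_CUBIC))
E
```

```text
grip_width: 0.0854
t 30.48 world d [ -10.     0.9 -142.7] along-axis tool d [ -2.3   0.  143.1] yaw -0.0009 tipz 0.1507 tilt [-0.0545  0.0036] f [-0.  -0.1 -0.3] m [ 0.022 -0.031  0.032]
```

View pics/w18.png

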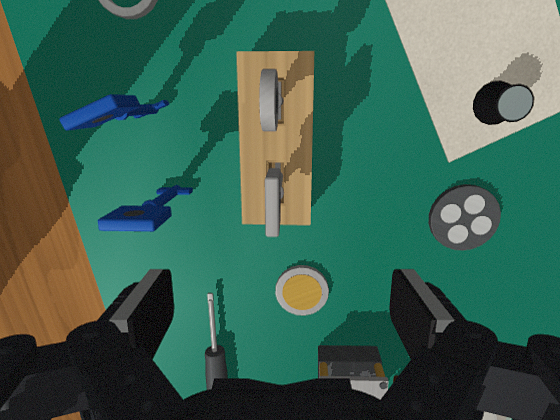

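View pics/s18.png

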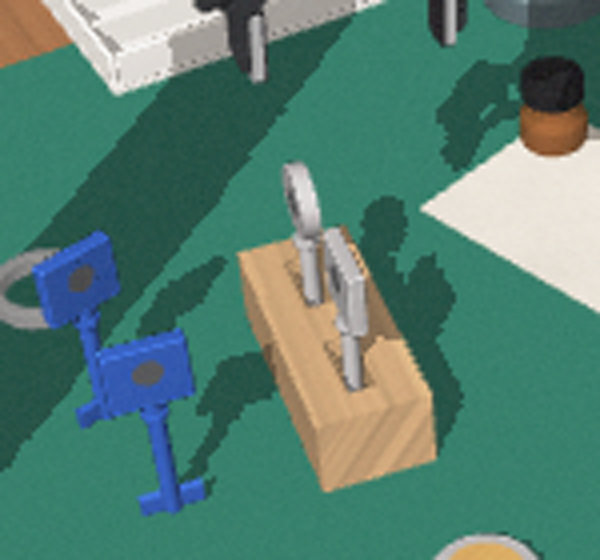

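```bash
python3 -m inch '[[[0,0,0],0],[[0,0,0],0]]' -1|tail -1
python3 - <<'E'
from workcell import *
import cv2,pickle
s=observe();c=calibration("wrist");im=grab_frame("wrist")[:,:,::-1]
pickle.dump((s,c),open("w19.pkl","wb"))
cv2.imwrite('pics/w19c.png',cv2.resize(im[150:245,225:325],None,fx=6,fy=6,interpolation=cv2.INTER_CUBIC))
cv2.imwrite('pics/top19.png',cv2.resize(grab_frame('top')[205:275,170:270,::-1],None,fx=7,fy=7,interpolation=cv2.INTER_CUBIC))
E
```

```text
grip_width: 0.0852
```

View pics/w19c.png

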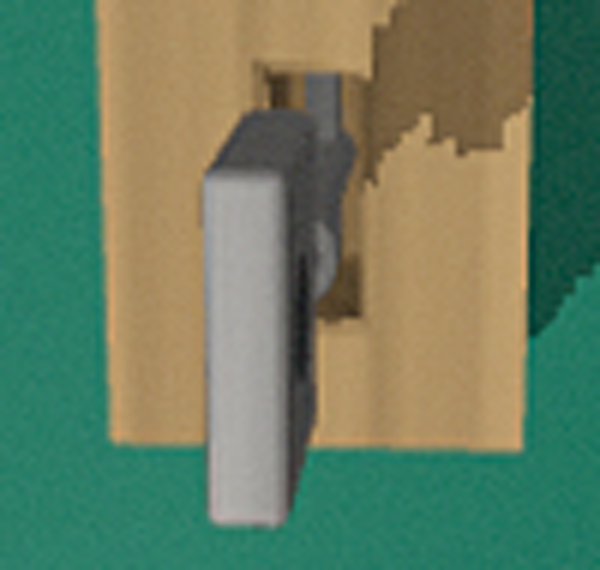

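View pics/top19.png

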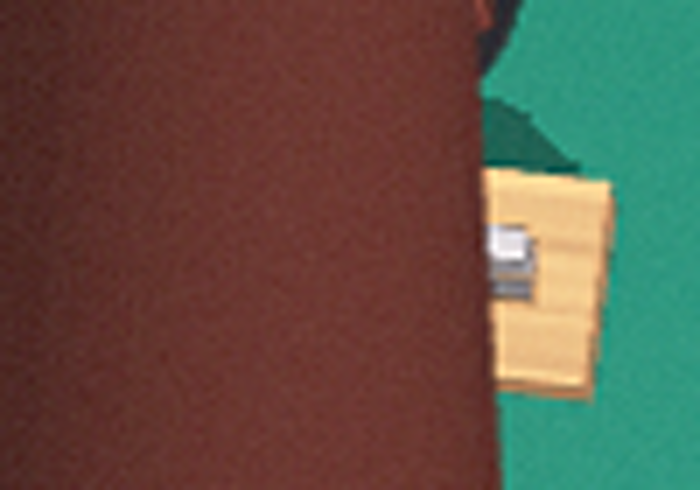

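Run:
```python
from h import *
import pickle
s,c=pickle.load(open("w19.pkl","rb"))
g=lambda L:[[225+(x+.5)/6-.5,150+(y+.5)/6-.5] for x,y in L]
for z in (.127,.128):
  B=onz(c,g([(205,175),(285,175),(288,523),(211,523)]),z);print(B.round(4).tolist(),B.mean(0).round(4))
# bit upper-end visible near pocket
T=onz(c,g([(322,74)]),.023);print("bit end, z~.023",T)
```

```text
[[0.4897, 0.1553, 0.127], [0.4988, 0.1538, 0.127], [0.4917, 0.112, 0.127], [0.4825, 0.1134, 0.127]] [0.4907 0.1336 0.127 ]
[[0.4899, 0.1555, 0.128], [0.4989, 0.154, 0.128], [0.4918, 0.1124, 0.128], [0.4827, 0.1138, 0.128]] [0.4908 0.1339 0.128 ]
bit end, z~.023 [[0.49526369 0.14895531 0.023     ]]
```

```bash
python3 -c "
from workcell import *
s=observe();print(s['t'],s['position'],s['ft_force'],s['qd'].round(1))
print(close_job())"
```

```text
30.925 [0.50839658 0.13313113 0.24216545] [ 0.34033079  0.07757321 -0.43613224] [-0.  -0.2  0.1 -0.5  0.1  0.1  0. ]
the job is handed in; nothing more can be done
None
```

I took the square-bowed key from its pocket, put it fully into the lock and turned it clockwise to the stop. Then I turned it home, drew it out freely and stood it back in the same pocket. The job was handed in at 30.9 s.

**Stop:** From about 0.75 rad the key carried the bolt against roughly 0.08 N m. At about 1.30 rad the torque jumped to 0.28, then 0.30. One more small step took it to 0.55–0.59 N m with the bolt not moving. That is close under the 0.6 N m limit, higher than it needed to go.

**Bolt:** The final top picture shows it lying across the watch case. The direct angle readings disagreed: 0.50–0.54 rad by the tip and 0.45 rad by the arm's edges, all below the 0.55 required. Measured the same way, the start position came out at about −0.06 rad, so those readings run low. The start-to-finish travel was about 0.59 rad, which agrees with the bolt being at its 0.6 rad stop.

**Key in the pocket:** The tool ended up tilted about 0.06 rad, and the key leaned for a moment when I let go. The last close picture puts it about 0.02 rad from upright. Its tip is about 0.4 mm off the pocket centre across the slot; I did not measure it along the slot.

**Round key and other things:** They looked undisturbed in the pictures, but I did not measure them again. The gripper was open and clear of everything at the end.

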